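Mark the round pads of two sample carriers with a hand punch

TASK

Take the marking punch from its fork and mark both carriers that have a round pad: hold the punch square to the sloping pad, nose on the middle, press steadily with about 15 N for a second without pressing much harder, and lift straight off without sliding. Leave the square pad and everything else on the bench alone, and finally hang the punch back upright in its fork and let go.

Things in the scene. Friction and masses are not known exactly. Their poses are not given: they have to be found in the camera images.
- punch_grip (a point): centre (half-way up) of the square black handle of the loose marking punch. Its z axis is the punch's axis, pointing from the tip up to the handle; x and y are square to the handle's flat sides. Handle 26 x 26 mm, 66 mm long; below it a round steel collar, 44 mm across and 6 mm thick; below that a round steel nose, 14 mm across and 40 mm long, with a flat end. Whole punch about 115 mm long, about 0.2 kg
- punch_tip (a point): centre of the flat lower end of the punch's nose, 79 mm below punch_grip along the punch's axis; the collar's underside is 40 mm above it; axes as punch_grip
- holder_rest (a point): punch holder (fixed): a steel fork whose two level prongs have their top 70 mm above the bench. This point is midway between the prongs at the height of their top; z is up, the slot between the prongs is 26 mm wide, runs along x and is open at -x; prongs are 75 mm long (-37 to +37 mm along x). The punch hangs here with its collar resting on the prongs and its tip 40 mm below this point
- pad_a_top (a point): centre of the upper face of the first round pad (moves with the pad). Its z axis is the pad's outward normal, square to the sloping carrier: it leans 20 degrees (0.35 rad) from vertical towards the low, front edge of the carrier (-x of this frame points down the slope); y runs level across the slope
- pad_b_top (a point): centre of the upper face of the second round pad (moves with the pad). Its z axis is the pad's outward normal, square to the sloping carrier: it leans 20 degrees (0.35 rad) from vertical towards the low, front edge of the carrier (-x of this frame points down the slope); y runs level across the slope
- pad_c_top (a point): centre of the upper face of the square pad (moves with the pad). Its z axis is the pad's outward normal, square to the sloping carrier: it leans 20 degrees (0.35 rad) from vertical towards the low, front edge of the carrier (-x of this frame points down the slope); y runs level across the slope
- pad_a (a joint): a spring-backed aluminium pad, round, 30 mm across, standing 18 mm proud of its carrier, that slides in along its own z: 0 = fully out, grows as it is pushed in (m, at most 0.013). It moves only above about 5 N, then resists like a spring whose stiffness is not known and differs from pad to pad; it springs back only partly when released
- pad_b (a joint): a spring-backed aluminium pad, round, 30 mm across, standing 18 mm proud of its carrier, that slides in along its own z: 0 = fully out, grows as it is pushed in (m, at most 0.013). It moves only above about 5 N, then resists like a spring whose stiffness is not known and differs from pad to pad; it springs back only partly when released
- pad_c (a joint): a spring-backed aluminium pad, square, 28 mm wide, standing 18 mm proud of its carrier, that slides in along its own z: 0 = fully out, grows as it is pushed in (m, at most 0.013). It moves only above about 5 N, then resists like a spring whose stiffness is not known and differs from pad to pad; it springs back only partly when released
- stand: grey carrier tray (fixed), 220 x 290 mm, origin at the centre of its underside, z up. Three black carriers, 60 mm wide, stand on it side by side along its y axis, 86 mm apart, in any order, all sloping the same way with their low edge to the tray's -x; pad centres are about 83 mm above the bench
- vial_1: bystander, loose: small capped jar, 26 mm across, 42 mm high, standing on the tray behind the carriers; origin at the centre of its underside
- vial_2: bystander, loose: small capped jar, 26 mm across, 42 mm high, standing on the tray behind the carriers; origin at the centre of its underside
- flask: bystander, loose: conical glass flask, 80 mm across, 110 mm high; origin at the centre of its underside
- beaker: bystander, loose: open glass beaker, 66 mm across, 80 mm high; origin at the centre of its underside
- tip_box: bystander, loose: closed box, 85 x 120 x 60 mm; origin at the centre of its underside
- dish: bystander, loose: flat round dish, 90 mm across, 14 mm high; origin at the centre of its underside
- pen: bystander, loose: marker pen, 130 mm long, lying along its x axis, 14 mm thick; origin at the centre of its underside
Mind the look-alikes: they are no part of the job. There is more than one size of the part that bears punch_grip; the job needs the middle-sized.

How it is judged:
On the way, in this order (a step that is already met when the one before it is completed fails the run):
1. one round pad is pressed with the punch: 11 to 19 N, square within 0.1 rad, centred within 6 mm each way, held (((contact force between punch and pad_a between 11 and 19 N and angle between the z axis of punch_tip and the z axis of pad_a_top, either way round below 0.1 rad and (x of punch_tip in the frame of pad_a_top between -0.006 and 0.006 m and y of punch_tip in the frame of pad_a_top between -0.006 and 0.006 m)) or (contact force between punch and pad_b between 11 and 19 N and angle between the z axis of punch_tip and the z axis of pad_b_top, either way round below 0.1 rad and (x of punch_tip in the frame of pad_b_top between -0.006 and 0.006 m and y of punch_tip in the frame of pad_b_top between -0.006 and 0.006 m)))), for 0.5 s.
2. then the other round pad is pressed in the same way, the first one being left sunk ((((contact force between punch and pad_a between 11 and 19 N and angle between the z axis of punch_tip and the z axis of pad_a_top, either way round below 0.1 rad and (x of punch_tip in the frame of pad_a_top between -0.006 and 0.006 m and y of punch_tip in the frame of pad_a_top between -0.006 and 0.006 m)) and value of joint pad_b above 0.001 m) or ((contact force between punch and pad_b between 11 and 19 N and angle between the z axis of punch_tip and the z axis of pad_b_top, either way round below 0.1 rad and (x of punch_tip in the frame of pad_b_top between -0.006 and 0.006 m and y of punch_tip in the frame of pad_b_top between -0.006 and 0.006 m)) and value of joint pad_a above 0.001 m))), for 0.5 s.
At the end, for the whole second after the job is handed in: both round pads are left sunk by more than 1 mm and the square pad is not (under 1 mm); the punch hangs at rest in its fork by the collar, upright within 0.08 rad, tip 40 mm below the prong tops within 4 mm, within 30 mm along and 9 mm across the slot; released (value of joint each of pad_a, pad_b above 0.001 m and value of joint pad_c below 0.001 m and angle between punch_tip's own z axis and vertical below 0.08 rad and x of punch_tip in the frame of holder_rest between -0.03 and 0.03 m and y of punch_tip in the frame of holder_rest between -0.009 and 0.009 m and z of punch_tip in the frame of holder_rest between -0.044 and -0.036 m and linear speed of punch below 0.02 m/s); the robot touches nothing.
It fails at once if a pad is pressed too hard (over 23 N) (contact force between punch and pad_a above 23 N or contact force between punch and pad_b above 23 N).
It fails at once if the punch bears on a round pad (over 3 N) away from its middle (over 7 mm along or across), as when it slides ((contact force between punch and pad_a above 3 N and not (x of punch_tip in the frame of pad_a_top between -0.007 and 0.007 m and y of punch_tip in the frame of pad_a_top between -0.007 and 0.007 m)) or (contact force between punch and pad_b above 3 N and not (x of punch_tip in the frame of pad_b_top between -0.007 and 0.007 m and y of punch_tip in the frame of pad_b_top between -0.007 and 0.007 m))).
It fails at once if the punch bears on a round pad (over 6 N) more than 0.15 rad out of square ((contact force between punch and pad_a above 6 N and angle between the z axis of punch_tip and the z axis of pad_a_top, either way round above 0.15 rad) or (contact force between punch and pad_b above 6 N and angle between the z axis of punch_tip and the z axis of pad_b_top, either way round above 0.15 rad)).
It fails at once if the square pad is touched, or a round pad is pressed with the fingers (contact force between anything else and pad_c above 1 N or contact force between the fingers and pad_a above 2 N or contact force between the fingers and pad_b above 2 N).
It fails at once if a bystander is moved by more than 20 mm or tipped (distance of any of vial_1, vial_2, flask, beaker, tip_box, dish, pen from where it was at the start of the episode above 0.02 m or angle between any of vial_1, vial_2, flask, beaker, tip_box, dish, pen's own z axis and vertical above 0.3 rad).
It also fails if it takes over 72 s, if anything falls off the work surface, if the arm or the gripper's body presses on something with over 40 N, if the wrist force passes 120 N, or if a joint passes its speed limit or range.

ROBOT

A 6-joint arm with a two-finger parallel gripper is mounted at the origin on the work surface. World frame = base frame: x ahead of the robot, y to its left, z up, the work surface at z = 0. Lengths are in m, angles in rad, forces in N, time in s.
With the tool pointing down it reaches from about 0.425 to 0.95 m from the base axis. Payload 14.7 kg.
Tool frame: the origin (TCP) lies midway between the tips of the shut fingers; the grasp point (between the pads) lies 19 mm behind it; z points along the fingers, x is the direction in which the jaws open and shut, and the axes are right-handed (so a half turn about z gives the same grasp; the last joint's range is limited). The gripper opens to 85 mm and grips with 20 to 120 N. Pads are 22 mm wide; open, the fingers measure 114 mm over their backs; the gripper's body (76 mm by 85 mm) begins 54 mm behind the grasp point. The pads swing forward as they close: fully open they stand 13 mm farther back than shut.
Start: joints at [-1.314, 0.48, 1.596, -0, 1.065, -0.047], TCP at [0.194, -0.62, 0.231] pointing down, gripper open.
Joint ranges: [-2.75, 2.75], [-0.82, 2.05], [0.23, 2.67], [-1.56, 4.7], [0.09, 2.69], [-2.92, 2.92]. Speed limits (rad/s): [1.89, 1.89, 2.39, 3.01, 3.01, 3.01].

INTERFACE

Orientations are given as a unit quaternion [x, y, z, w].
In Python, from station import env gives the robot as it stands.
- The arm moves only by the tool send_rows, never from a script. Its arguments are lists of equal length, an entry for each row: "gripper": the closure, from -1 (fully open) to 1 (shut), so that 0 is half open; "xyz": the shift along the tool's x, y, z in mm, a list of three; "delta_rot": the turn, a rotation vector about the tool's x, y, z in degrees, a list of three. In form: {"gripper": [gripper, ...], "xyz": [[tx, ty, tz], ...], "delta_rot": [[ax, ay, az], ...]}. A call has 1 to 8 rows; each row shifts and turns the commanded pose from where the row before left it, along the tool's axes as they then stand; what a row does not reach is not made up. A row lasts 1/8 s, in which the tool goes at most 62.5 mm and 10.7 degrees, less where a joint would pass 70% of its speed; a pose out of reach is approached as far as the arm can. A call is refused whole if a number of a shift passes 62.5 or a number of a turn 10.7, either way. A call with a gripper value outside its range is refused whole. The fingers move at their own pace and stop on an object; "force" is the grip in N (left out, the last holds). Time passes only in rows, so rows that do not move let the fingers close. It gives the time, the measured TCP pose, the force and the opening at its end, in the units of the state.
- env.sense(): the state, without advancing time (a new reading comes with each control period).
- env.snapshot(name): name is "scene" or "top" or "wrist"; returns a dict with "img" (420x560x3 uint8, blue, green, red), "fov_y" (degrees; the focal length in pixels is half the picture's height over the tangent of half this angle, whatever the lens; pixels are square), "cx", "cy" (the principal point, pixels), "R" (3x3) and "t" (3): a world point X has camera coordinates R X + t; the wrist camera has in their place "T_tool_cam" (4x4, takes a point from camera to tool coordinates, whose origin is the TCP and whose axes are the tool frame's). Camera axes: x right, y down, z forward; pixel columns grow to the right and rows downward; lengths in m; the calibration is good to about 2 mm. A picture is of the moment at which its call begins: read the wrist's pose just before it. There is no depth.
- env.sign_off(): hands the job in, once; it reports no verdict.
Trained networks look in a picture, given as the dict that the camera call returned (one of the last four; its "shot" number tells which), for a name from the list of things; names that differ only in an ending like _2 or _b are one class to them, and where a whole thing is asked for, a point or a joint stands for the part that bears it (a point fixed in the world has none). Each returns a list of dicts, best first, with "conf" (0 to 1); they miss things now and then, are a little off and sometimes report something else, mostly with a low value. They report only what shows in the picture. A call takes as long as a camera call. They do not tell look-alikes from the thing itself.
- env.masks_of(picture, label): "pixels" (420x560 bool, what is visible of it) and "extent" ([left, top, right, bottom] in pixels, round what is visible of it).
- env.spot_point(picture, label): "centre" ([row, column] in pixels: a listed point, or the origin of a listed thing).
The state is a dict: "t": time; "joint_pos": joint angles; "qd": joint speeds; "tau": joint torques, N m; "ee_pos": TCP position; "tcp_rot": TCP orientation; "ft_force": force on the tool from outside, world axes, zero at the start; "torque": the same for the moment, N m; "finger_gap": opening from 0.0 (shut) to 1.0 (fully open).
Only numpy, scipy, OpenCV 4.12 (cv2) and the standard library are available. Lean on these libraries where they do the work, as an engineer would, in place of code of your own. Each camera call takes 0.05 s, during which the arm holds its last target.

## Working session

There is one attempt and no reset: what is moved stays moved. The work goes in short steps, Python scripts to look and compute and a tool call to move; the robot and the scene stay as the last step left them, time stands still between calls to the robot, and variables do not carry over. Pictures are saved under pics/ and viewed, and the job is handed in when it is done.

Besides the shell and the picture viewer there is one more tool, called after "Request:" by a JSON object that holds its "fn" and its "kwargs", one argument or row to a line. send_rows: Moves the arm, as the interface text tells. Its arguments: {"type":"object","properties":{"gripper":{"type":"array"},"xyz":{"type":"array"},"delta_rot":{"type":"array"},"force":{"type":"number"}},"required":["gripper","xyz","delta_rot"]}

```bash
ls; mkdir -p pics; cat > h.py <<'E'
import numpy as np, cv2
from station import env
from scipy.spatial.transform import Rotation as R
def f(p): return p["img"].shape[0]/2/np.tan(np.radians(p["fov_y"])/2)
def cam(p,st=None):
    # returns Rwc (cam->world), origin
    if "R" in p:
        Rm=np.array(p["R"]);t=np.array(p["t"]);return Rm.T,-Rm.T@t
    T=np.array(p["T_tool_cam"]);Rt=R.from_quat(st["tcp_rot"]).as_matrix()
    return Rt@T[:3,:3],Rt@T[:3,3]+np.array(st["ee_pos"])
def ray(p,row,col,st=None):
    Rw,o=cam(p,st);d=Rw@np.array([(col-p["cx"])/f(p),(row-p["cy"])/f(p),1]);return o,d
def atz(p,row,col,z,st=None):
    o,d=ray(p,row,col,st);return o+d*(z-o[2])/d[2]
def proj(p,X,st=None):
    Rw,o=cam(p,st);c=Rw.T@(np.array(X)-o);return np.array([p["cy"]+f(p)*c[1]/c[2],p["cx"]+f(p)*c[0]/c[2]])
E
python3 - <<'E'
from h import *
s=env.sense();print(s)
for n in("scene","top"):
    p=env.snapshot(n);cv2.imwrite(f"pics/{n}0.png",p["img"]);print(n,p["fov_y"],p["cx"],p["cy"],cam(p))
    for l,z in(("punch_grip",.109),("holder_rest",.07),("pad_a_top",.083),("pad_c_top",.083),("stand",0),("vial_1",.0),("flask",0),("beaker",0),("tip_box",0),("dish",0),("pen",0)):
        for d in env.spot_point(p,l):
            r,c=d["centre"];print(l,round(d["conf"],2),round(r),round(c),atz(p,r,c,z).round(3))
E
```

```text
pics
{'t': 0.0, 'joint_pos': array([-1.31360691e+00,  4.80849449e-01,  1.59689777e+00, -3.33335637e-06,
        1.06514263e+00, -4.66175939e-02]), 'qd': array([ 6.86563751e-04, -1.38464370e-04,  1.52154535e-03,  5.36461289e-06,
       -5.12589216e-04, -1.55009299e-03]), 'tau': array([ 1.30304172e-03, -9.50655842e+01, -4.30185735e+01,  4.51628853e-05,
        1.24181414e-02, -7.71974373e-05]), 'ee_pos': array([ 0.19434528, -0.6197986 ,  0.23065208]), 'tcp_rot': array([ 8.05964029e-01, -5.91964157e-01, -5.05205027e-04, -4.06758894e-04]), 'ft_force': array([-0.09264597,  0.13049216,  0.51473166]), 'torque': array([-0.01332459,  0.01685263, -0.02215819]), 'finger_gap': 0.9978917735100334}
scene 54.28606364513242 278.21753273357024 214.2896095515353 (array([[-0.53106151,  0.58063328, -0.61712127],
       [ 0.84709472,  0.34652549, -0.40292756],
       [-0.02010489, -0.73673949, -0.67587774]]), array([1.12800501, 0.32156032, 0.70198803]))
punch_grip 0.88 246 455 [0.488 0.313 0.109]
punch_grip 0.69 208 480 [0.349 0.33  0.109]
punch_grip 0.6 311 464 [0.631 0.366 0.109]
holder_rest 0.77 255 4
[... 939 characters left out ...]
-0.99561399]]), array([ 0.43747252, -0.03972357,  1.40105147]))
punch_grip 0.75 289 160 [0.355 0.332 0.109]
punch_grip 0.55 205 158 [0.581 0.35  0.109]
punch_grip 0.49 240 175 [0.487 0.299 0.109]
holder_rest 0.78 244 176 [0.477 0.307 0.07 ]
pad_a_top 0.46 220 341 [ 0.553 -0.145  0.083]
pad_c_top 0.62 225 311 [ 0.537 -0.066  0.083]
stand 0.93 221 311 [ 0.556 -0.067  0.   ]
vial_1 0.48 191 338 [ 0.646 -0.144  0.   ]
vial_1 0.38 196 270 [0.625 0.054 0.   ]
flask 0.75 144 238 [0.779 0.153 0.   ]
flask 0.39 278 432 [ 0.401 -0.414  0.   ]
beaker 0.59 178 194 [0.674 0.279 0.   ]
tip_box 0.94 274 430 [ 0.412 -0.408  0.   ]
dish 0.68 211 428 [ 0.591 -0.403  0.   ]
pen 0.69 254 234 [0.455 0.155 0.   ]
```

View pics/scene0.png

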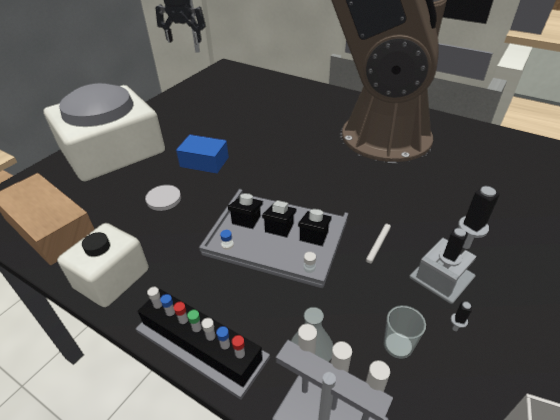

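View pics/top0.png

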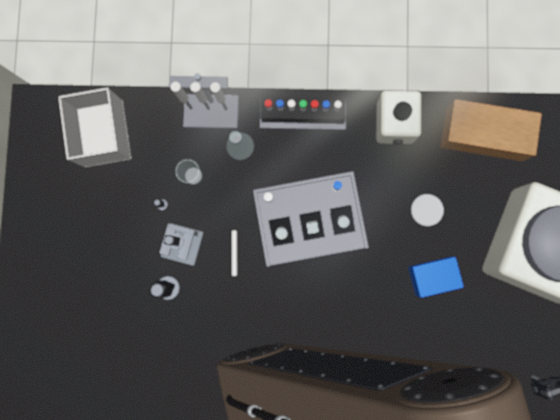

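```bash
python3 - <<'E'
import cv2
a=cv2.imread("pics/scene0.png");cv2.imwrite("pics/scene0z.png",cv2.resize(a[150:350,400:540],None,fx=3,fy=3,interpolation=2))
cv2.imwrite("pics/scene0y.png",cv2.resize(a[150:290,190:350],None,fx=4,fy=4,interpolation=2))
a=cv2.imread("pics/top0.png");cv2.imwrite("pics/top0z.png",cv2.resize(a[160:310,130:380],None,fx=3,fy=3,interpolation=2))
E
```

```text
(no output)
```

View pics/scene0z.png

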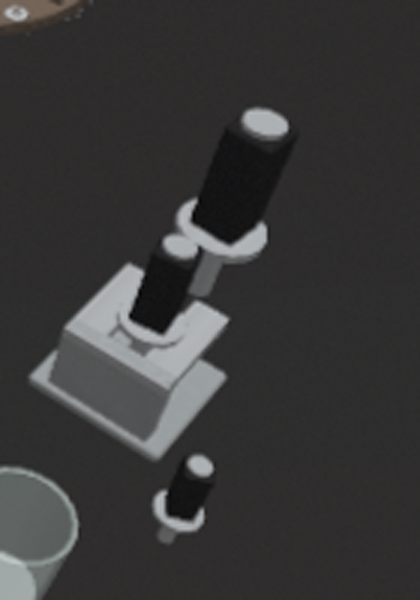

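View pics/scene0y.png

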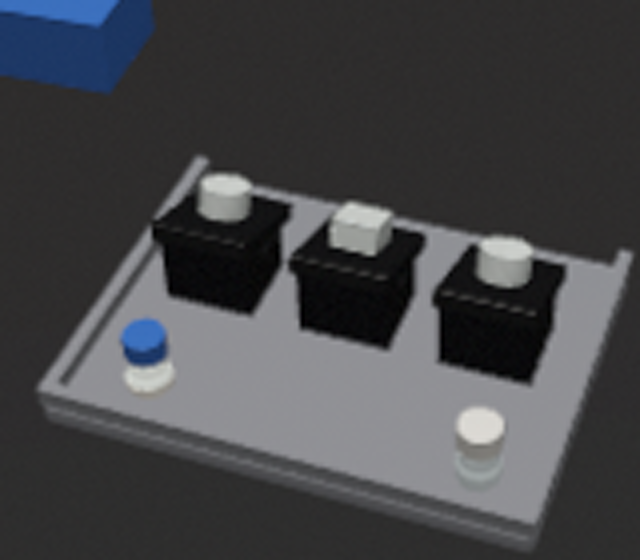

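View pics/top0z.png

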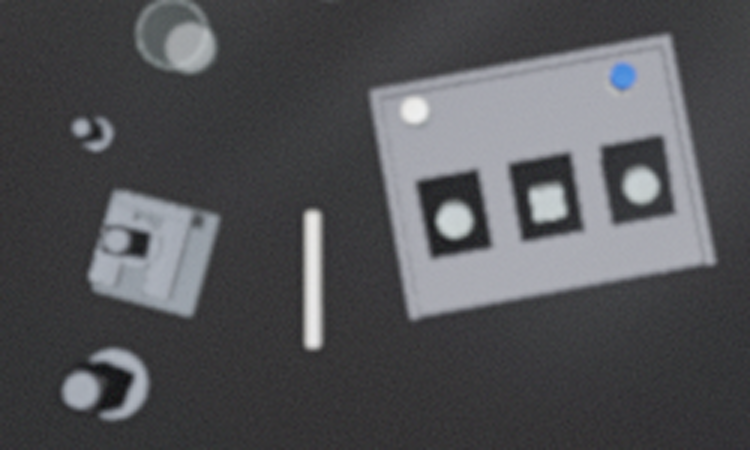

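The square pad is the middle carrier, at scene (280,207). The round pads are the outer two, at scene (246,200) and (316,215). The middle-sized punch hangs in the fork at scene (455,246), and the bigger and smaller look-alikes stand at (480,208) and (463,313). Next I'll look closer with the wrist camera.

```bash
python3 - <<'E'
from h import *
p=env.snapshot("wrist");s=env.sense();print(np.array(p["T_tool_cam"]).round(3),p["fov_y"],p["cx"],p["cy"])
Rt=R.from_quat(s["tcp_rot"]).as_matrix();print(Rt.round(3))
# shift to over tray
tgt=np.array([.50,-.07,.33]);print((Rt.T@(tgt-s["ee_pos"])*1000).round())
E
```

```text
[[ 1.    -0.002  0.001  0.   ]
 [ 0.001  0.957  0.289 -0.073]
 [-0.001 -0.289  0.957 -0.143]
 [ 0.     0.     0.     1.   ]] 68.91151590128248 283.2061053913795 213.3541815120773
[[ 0.299 -0.954  0.   ]
 [-0.954 -0.299  0.   ]
 [-0.    -0.    -1.   ]]
[-434. -456.  -99.]
```

Request:
{"fn": "send_rows", "kwargs": {
  "gripper": [-1, -1, -1, -1, -1, -1, -1, -1],
  "xyz": [
    [-56, -60, -20],
    [-56, -60, -20],
    [-56, -60, -20],
    [-56, -60, -20],
    [-56, -60, -20],
    [-56, -60, 0],
    [-56, -60, 0],
    [-56, -60, 0]
  ],
  "delta_rot": [
    [0, 0, 0],
    [0, 0, 0],
    [0, 0, 0],
    [0, 0, 0],
    [0, 0, 0],
    [0, 0, 0],
    [0, 0, 0],
    [0, 0, 0]
  ],
  "force": 80
}}

```text
t: 2.25
ee_pos: [0.4376, -0.1913, 0.3057]
tcp_rot: [0.806, -0.592, 0.001, -0.0]
ft_force: [1.2, -1.2, 0.9]
finger_gap: 1.0
```

Request:
{"fn": "send_rows", "kwargs": {
  "gripper": [-1, -1, -1, -1, -1, -1, -1],
  "xyz": [
    [0, 0, 0],
    [0, 0, 0],
    [0, 0, 0],
    [0, 0, 0],
    [0, 0, 0],
    [0, 0, 0],
    [0, 0, 0]
  ],
  "delta_rot": [
    [0, 0, -10],
    [0, 0, -10],
    [0, 0, -10],
    [0, 0, -10],
    [0, 0, -10],
    [0, 0, -10],
    [0, 0, 0]
  ]
}}

```text
t: 3.12
ee_pos: [0.4368, -0.1931, 0.3054]
tcp_rot: [0.994, -0.11, 0.0, 0.0]
ft_force: [-0.5, 0.8, -0.9]
finger_gap: 1.0
```

```bash
cat > see.py <<'E'
from h import *
import sys
def see(tag,labels):
    s=env.sense();p=env.snapshot("wrist");cv2.imwrite(f"pics/{tag}.png",p["img"])
    print(s["t"],s["ee_pos"].round(4),R.from_quat(s["tcp_rot"]).as_matrix().round(3).tolist(),s["ft_force"].round(2),s["finger_gap"])
    for l,z in labels:
        for d in env.spot_point(p,l):
            r,c=d["centre"];print(l,round(d["conf"],2),round(r),round(c),atz(p,r,c,z,s).round(4))
    return s,p
E
python3 - <<'E'
from see import *
s,p=see("w1",(("pad_a_top",.083),("pad_c_top",.083),("stand",0),("vial_1",0),("punch_grip",.109),("holder_rest",.07)))
E
```

```text
3.125 [ 0.4368 -0.1931  0.3054] [[0.976, -0.219, 0.0], [-0.219, -0.976, -0.0], [0.0, 0.0, -1.0]] [-0.51  0.82 -0.88] 1.0004140020803174
pad_a_top 0.74 129 366 [ 0.5443 -0.1517  0.083 ]
pad_c_top 0.6 49 340 [ 0.5283 -0.0639  0.083 ]
vial_1 0.67 94 435 [ 0.6634 -0.1338  0.    ]
holder_rest 0.69 273 403 [ 0.5695 -0.3529  0.07  ]
```

View pics/w1.png

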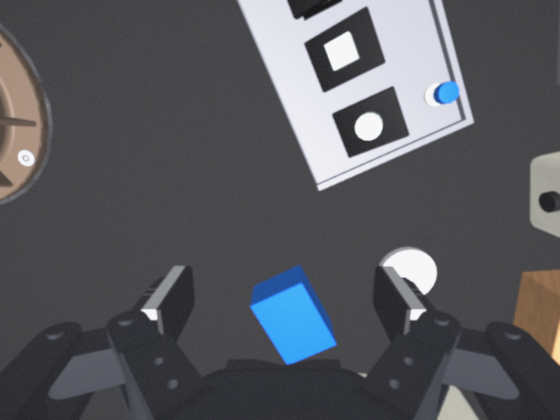

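Request:
{"fn": "send_rows", "kwargs": {
  "gripper": [-1, -1, -1, -1, -1],
  "xyz": [
    [19, -43, -6],
    [19, -43, -6],
    [19, -43, -6],
    [19, -43, -6],
    [0, 0, 0]
  ],
  "delta_rot": [
    [0, 0, 0],
    [0, 0, 0],
    [0, 0, 0],
    [0, 0, 0],
    [0, 0, 0]
  ]
}}

```text
t: 4.1
ee_pos: [0.5501, -0.0395, 0.3294]
tcp_rot: [0.994, -0.109, 0.0, -0.0]
ft_force: [-0.2, -0.5, -1.2]
finger_gap: 1.002
```

```bash
python3 - <<'E'
from see import *
s,p=see("w2",(("pad_a_top",.083),("pad_c_top",.083),("stand",0),("vial_1",0),("punch_grip",.109),("holder_rest",.07)))
for d in env.masks_of(p,"pad_a")+env.masks_of(p,"pad_c"):
    ys,xs=np.nonzero(d["pixels"]);print(d["conf"],d["extent"],ys.mean(),xs.mean(),atz(p,ys.mean(),xs.mean(),.083,s))
E
```

```text
4.1 [ 0.5501 -0.0395  0.3294] [[0.976, -0.216, 0.001], [-0.216, -0.976, 0.0], [0.001, -0.001, -1.0]] [-0.2  -0.49 -1.17] 1.002004304411278
pad_a_top 0.56 253 298 [ 0.5476 -0.1434  0.083 ]
pad_a_top 0.44 91 313 [0.608  0.0575 0.083 ]
pad_c_top 0.85 202 272 [ 0.5293 -0.064   0.083 ]
stand 0.87 184 290 [ 0.5567 -0.0634  0.    ]
vial_1 0.86 89 311 [0.6145 0.0655 0.    ]
vial_1 0.84 216 360 [ 0.6553 -0.1382  0.    ]
0.93 [231.4, 124.4, 260.6, 151.7] 139.9702602230483 244.7732342007435 [0.51464719 0.01987958 0.083     ]
0.92 [259.8, 185.3, 286.3, 217.4] 201.05737704918033 273.6454918032787 [ 0.5319147  -0.06397029  0.083     ]
0.69 [288.7, 244.5, 311.4, 267.6] 254.2607594936709 299.546835443038 [ 0.54974171 -0.14580859  0.083     ]
0.93 [231.4, 124.4, 260.6, 151.7] 139.9702602230483 244.7732342007435 [0.51464719 0.01987958 0.083     ]
0.92 [259.8, 185.3, 286.3, 217.4] 201.05737704918033 273.6454918032787 [ 0.5319147  -0.06397029  0.083     ]
0.69 [288.7, 244.5, 311.4, 267.6] 254.2607594936709 299.546835443038 [ 0.54974171 -0.14580859  0.083     ]
```

View pics/w2.png

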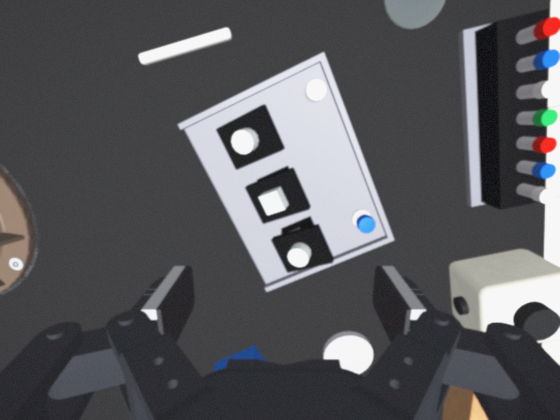

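Request:
{"fn": "send_rows", "kwargs": {
  "gripper": [-1, -1, -1, -1, -1, -1, -1, -1],
  "xyz": [
    [-21, -41, 0],
    [-21, -41, 0],
    [-21, -41, 0],
    [-21, -41, 0],
    [-21, -41, 0],
    [-21, -41, 0],
    [-21, -41, 0],
    [0, 0, 0]
  ],
  "delta_rot": [
    [0, 0, 0],
    [0, 0, 0],
    [0, 0, 0],
    [0, 0, 0],
    [0, 0, 0],
    [0, 0, 0],
    [0, 0, 0],
    [0, 0, 0]
  ]
}}

```text
t: 5.55
ee_pos: [0.4668, 0.2726, 0.3292]
tcp_rot: [0.994, -0.108, -0.0, -0.0]
ft_force: [0.3, -0.1, 0.4]
finger_gap: 0.998
```

```bash
python3 - <<'E'
from see import *
s,p=see("w3",(("punch_grip",.109),("punch_tip",.03),("holder_rest",.07)))
q=p["img"]
cv2.imwrite("pics/w3.png",cv2.resize(q[60:320,130:430],None,fx=2.3,fy=2.3,interpolation=2))
E
```

```text
5.55 [0.4668 0.2726 0.3292] [[0.977, -0.215, -0.0], [-0.215, -0.977, 0.001], [-0.0, -0.001, -1.0]] [ 0.3  -0.11  0.36] 0.9984852167003945
punch_grip 0.77 152 290 [0.4832 0.3085 0.109 ]
punch_grip 0.75 156 180 [0.356  0.3313 0.109 ]
punch_grip 0.6 84 360 [0.5737 0.3628 0.109 ]
punch_tip 0.87 87 352 [0.5812 0.3659 0.03  ]
holder_rest 0.6 150 284 [0.476  0.3081 0.07  ]
```

View pics/w3.png

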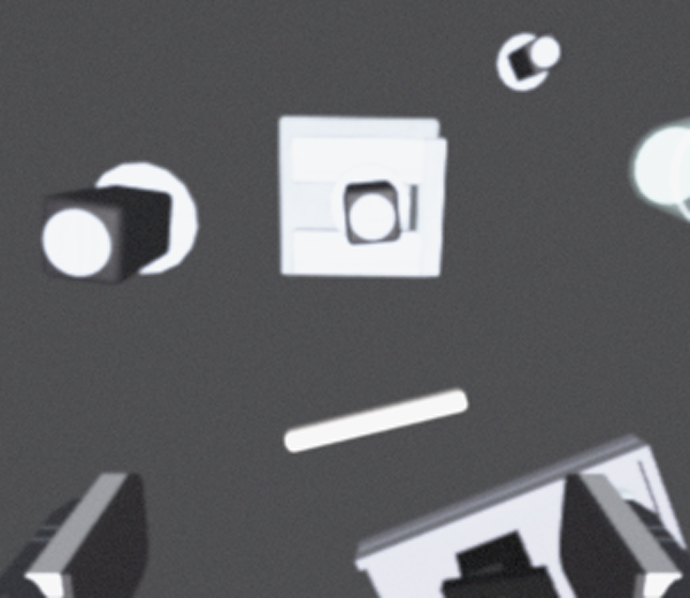

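```bash
python3 - <<'E'
from h import *
s=env.sense();p=env.snapshot("wrist")
Rt=R.from_quat(s["tcp_rot"]).as_matrix()
print(p["img"].shape)
for n,u,v,z in(("top",372,216,.1455),("top",372,216,.142),("bigtop",77,242,.2),):
    X=atz(p,60+v/2.3,130+u/2.3,z,s);print(n,X.round(4),(Rt.T@(X-s["ee_pos"])*1000).round(1))
# predicted collar outline & handle edges for axis through X
X=atz(p,60+216/2.3,130+372/2.3,.1425,s)
q=cv2.resize(p["img"][60:320,130:430],None,fx=4,fy=4,interpolation=2)
for z,r in((.076,.022),(.1425,.0105),(.07,.007)):
    for a in np.linspace(0,6.28,60):
        rr=proj(p,[X[0]+r*np.cos(a),X[1]+r*np.sin(a),z],s);cv2.circle(q,(int((rr[1]-130)*4),int((rr[0]-60)*4)),1,(0,0,255),-1)
cv2.imwrite("pics/w3b.png",q[150:520,400:900])
E
```

```text
(420, 560, 3)
top [0.4852 0.3059 0.1455] [  8.9 -39.4 183.8]
top [0.4852 0.3056 0.142 ] [  9.  -39.1 187.3]
bigtop [0.3719 0.327  0.2   ] [-106.2  -35.2  129.3]
```

View pics/w3b.png

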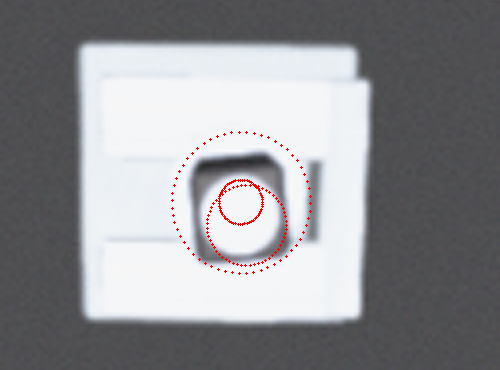

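Request:
{"fn": "send_rows", "kwargs": {
  "gripper": [-1, -1, -1, -1, -1, -1],
  "xyz": [
    [4.5, -19.5, 20],
    [4.5, -19.5, 20],
    [0, 0, 40],
    [0, 0, 40],
    [0, 0, 20],
    [0, 0, 0]
  ],
  "delta_rot": [
    [0, 0, 0],
    [0, 0, 0],
    [0, 0, 0],
    [0, 0, 0],
    [0, 0, 0],
    [0, 0, 0]
  ]
}}

```text
t: 6.55
ee_pos: [0.4845, 0.3051, 0.1881]
tcp_rot: [0.994, -0.11, -0.001, 0.001]
ft_force: [0.4, 0.5, 0.1]
finger_gap: 0.998
```

```bash
python3 - <<'E'
from see import *
s,p=see("w4",(("punch_grip",.109),))
E
```

```text
6.55 [0.4845 0.3051 0.1881] [[0.976, -0.219, -0.002], [-0.219, -0.976, -0.001], [-0.002, 0.002, -1.0]] [0.42 0.53 0.14] 0.9983975800080165
punch_grip 0.93 216 281 [0.4834 0.3092 0.109 ]
punch_grip 0.8 231 110 [0.3519 0.3261 0.109 ]
punch_grip 0.69 110 385 [0.5701 0.3672 0.109 ]
```

View pics/w4.png

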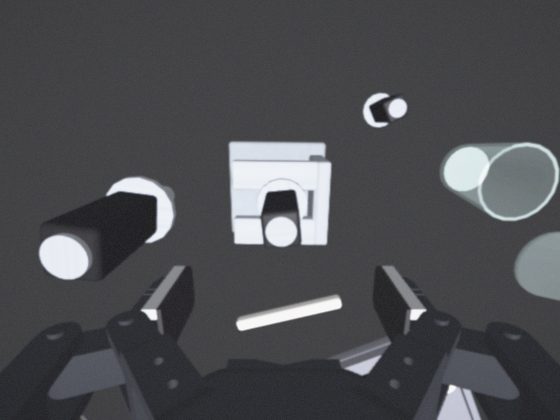

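```bash
python3 - <<'E'
from h import *
s=env.sense();p=env.snapshot("wrist")
Rt=R.from_quat(s["tcp_rot"]).as_matrix()
X=atz(p,231.5,281.3,.142,s);print(X,Rt.T@(X-s["ee_pos"])*1000)
E
```

```text
[0.48482147 0.30883084 0.142     ] [-1.35565193 -2.49067487 48.05777897]
```

Request:
{"fn": "send_rows", "kwargs": {
  "gripper": [-1, -1, -1, 1, 1, 1, 1, 1],
  "xyz": [
    [-0.5, -2, 40],
    [0, 0, 35],
    [0, 0, 18],
    [0, 0, 0],
    [0, 0, 0],
    [0, 0, 0],
    [0, 0, 0],
    [0, 0, 0]
  ],
  "delta_rot": [
    [0, 0, 0],
    [0, 0, 0],
    [0, 0, 0],
    [0, 0, 0],
    [0, 0, 0],
    [0, 0, 0],
    [0, 0, 0],
    [0, 0, 0]
  ],
  "force": 80
}}

```text
t: 7.7
ee_pos: [0.4855, 0.3089, 0.0976]
tcp_rot: [0.994, -0.11, 0.001, -0.001]
ft_force: [-1.1, -1.2, 10.5]
finger_gap: 0.295
```

```bash
python3 - <<'E'
from see import *
s,p=see("w5",())
E
```

```text
7.7 [0.4855 0.3089 0.0976] [[0.976, -0.218, 0.002], [-0.218, -0.976, 0.001], [0.001, -0.001, -1.0]] [-1.09 -1.21 10.52] 0.29511059305289317
```

View pics/w5.png

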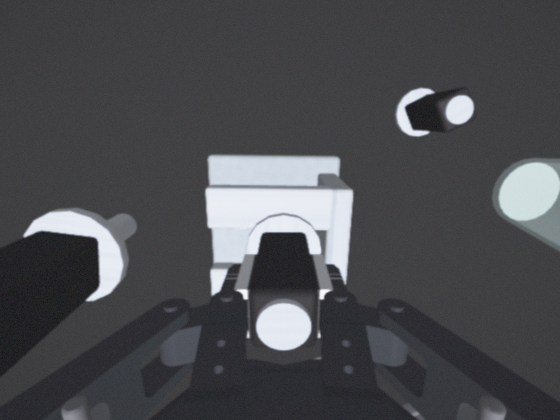

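Request:
{"fn": "send_rows", "kwargs": {
  "gripper": [1, 1, 1, 1, 1, 1, 1],
  "xyz": [
    [0, 0, -15],
    [0, 0, -30],
    [0, 0, -45],
    [0, 0, -45],
    [0, 0, -20],
    [0, 0, 0],
    [0, 0, 0]
  ],
  "delta_rot": [
    [0, 0, 0],
    [0, 0, 0],
    [0, 0, 0],
    [0, 0, 0],
    [0, 0, 0],
    [0, 0, 0],
    [0, 0, 0]
  ]
}}

```text
t: 8.62
ee_pos: [0.4843, 0.3082, 0.2507]
tcp_rot: [0.994, -0.11, -0.0, 0.0]
ft_force: [-0.2, 0.5, -2.3]
finger_gap: 0.296
```

```bash
python3 - <<'E'
from see import *
s,p=see("w6",())
s=env.sense()
for n in("scene","top"):
    q=env.snapshot(n)
    cv2.imwrite(f"pics/{n}6.png",q["img"])
    for l in("punch_grip","punch_tip"):
        for d in env.spot_point(q,l): print(n,l,d["conf"],d["centre"])
    Rt=R.from_quat(s["tcp_rot"]).as_matrix()
    for z in(-.0444+.0,.0115,.0676): print(z,proj(q,s["ee_pos"]+Rt@[0,0,z]))
    r=proj(q,s["ee_pos"]).astype(int)
    r0,c0=max(r[0]-50,0),max(r[1]-60,0)
    z=cv2.resize(q["img"][r0:r0+110,c0:c0+120],None,fx=5,fy=5,interpolation=2);
    for h,rad in((.0676,.007),(.0276,.022)):
      for a in np.linspace(0,6.28,40):
        rr=proj(q,s["ee_pos"]+Rt@[rad*np.cos(a),rad*np.sin(a),h]);cv2.circle(z,(int((rr[1]-c0)*5),int((rr[0]-r0)*5)),1,(0,0,255),-1)
    cv2.imwrite(f"pics/{n}6z.png",z)
q=p;
for a in np.linspace(0,6.28,40):
    rr=proj(p,s["ee_pos"]+Rt@[.022*np.cos(a),.022*np.sin(a),.0216],s);cv2.circle(p["img"],(int(rr[1]),int(rr[0])),1,(0,0,255),-1)
rr=proj(p,s["ee_pos"]+Rt@[0,0,-.0444],s);print(rr);cv2.circle(p["img"],(int(rr[1]),int(rr[0])),2,(0,0,255),-1)
cv2.imwrite("pics/w6.png",p["img"])
E
```

```text
8.625 [0.4843 0.3082 0.2507] [[0.976, -0.218, -0.001], [-0.218, -0.976, -0.0], [-0.001, 0.001, -1.0]] [-0.25  0.54 -2.29] 0.29556529598947223
scene punch_grip 0.95 [184.0, 476.3]
scene punch_grip 0.79 [310.7, 464.0]
scene punch_grip 0.73 [210.3, 481.4]
scene punch_tip 0.79 [247.7, 465.0]
scene punch_tip 0.73 [326.7, 453.9]
scene punch_tip 0.64 [219.1, 463.2]
-0.0444 [166.95065502 482.8924243 ]
0.0115 [192.98471017 472.71409084]
0.0676 [216.48310852 463.52710355]
top punch_grip 0.61 [289.9, 160.2]
top punch_grip 0.55 [203.4, 159.9]
top punch_tip 0.49 [205.3, 162.4]
-0.0444 [237.43548799 149.85825817]
0.0115 [238.6276245  157.06994714]
0.0676 [239.71517099 163.64893114]
[322.69565813 283.44781848]
```

View pics/w6.png

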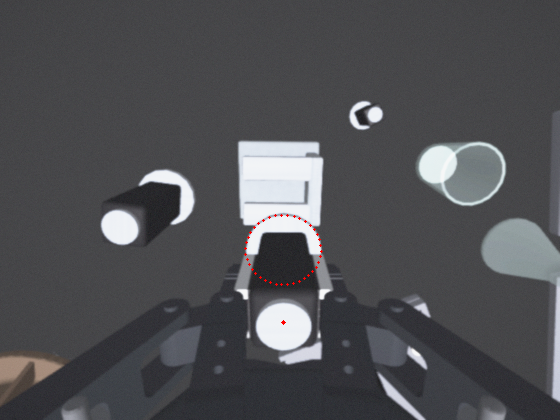

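View pics/scene6z.png

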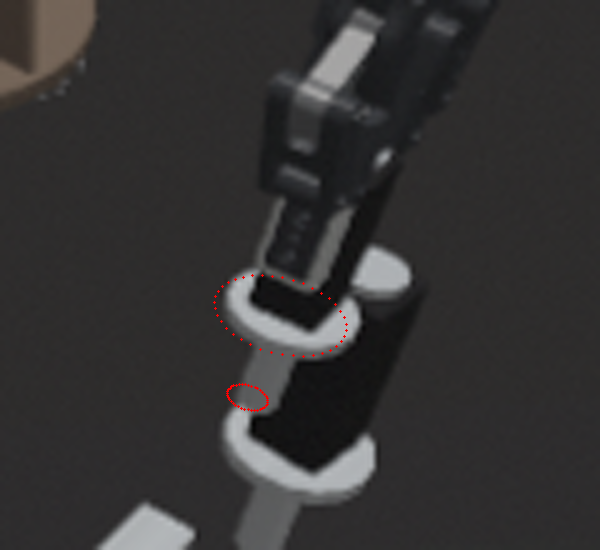

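Request:
{"fn": "send_rows", "kwargs": {
  "gripper": [1, 1, 1, 1, 1, 1, 1, 1],
  "xyz": [
    [9, 41, 0],
    [9, 41, 0],
    [9, 41, 0],
    [9, 41, 0],
    [9, 41, 0],
    [9, 41, 0],
    [8, 41, 0],
    [8, 41, 0]
  ],
  "delta_rot": [
    [0, 0, 0],
    [0, 0, 0],
    [0, 0, 0],
    [0, 0, 0],
    [0, 0, 0],
    [0, 0, 0],
    [0, 0, 0],
    [0, 0, 0]
  ]
}}

```text
t: 9.98
ee_pos: [0.4815, -0.0282, 0.2513]
tcp_rot: [0.994, -0.11, 0.0, -0.0]
ft_force: [0.5, 0.3, -2.5]
finger_gap: 0.296
```

Request:
{"fn": "send_rows", "kwargs": {
  "gripper": [1, 1, 1, 1, 1, 1],
  "xyz": [
    [0, 0, 0],
    [0, 0, 0],
    [0, 0, 0],
    [0, 0, 0],
    [0, 0, 0],
    [0, 0, 0]
  ],
  "delta_rot": [
    [0, 0, -8.2],
    [0, 0, -8.2],
    [0, 0, -8.2],
    [0, 10, 0],
    [0, 10, 0],
    [0, 0, 0]
  ]
}}

```text
t: 10.72
ee_pos: [0.4784, -0.0268, 0.2502]
tcp_rot: [0.98, 0.102, 0.172, -0.018]
ft_force: [0.2, -0.3, -2.4]
finger_gap: 0.29
```

```bash
python3 - <<'E'
from see import *
s,p=see("w7",(("pad_a_top",.083),("pad_c_top",.083)))
print(s["joint_pos"].round(2))
for d in env.masks_of(p,"pad_a")+env.masks_of(p,"pad_c"):
    ys,xs=np.nonzero(d["pixels"]);print(d["conf"],d["extent"],ys.mean(),xs.mean(),atz(p,ys.mean(),xs.mean(),.083,s))
E
```

```text
10.725 [ 0.4784 -0.0268  0.2502] [[0.92, 0.206, 0.334], [0.194, -0.978, 0.071], [0.341, -0.001, -0.94]] [ 0.17 -0.27 -2.36] 0.290474234197153
[-0.23  0.07  2.21  0.28  0.56 -0.65]
0.66 [249.7, 141.8, 280.5, 168.5] 156.42402315484804 265.72503617945006 [0.51098425 0.0192369  0.083     ]
0.66 [249.7, 141.8, 280.5, 168.5] 156.42402315484804 265.72503617945006 [0.51098425 0.0192369  0.083     ]
```

View pics/w7.png

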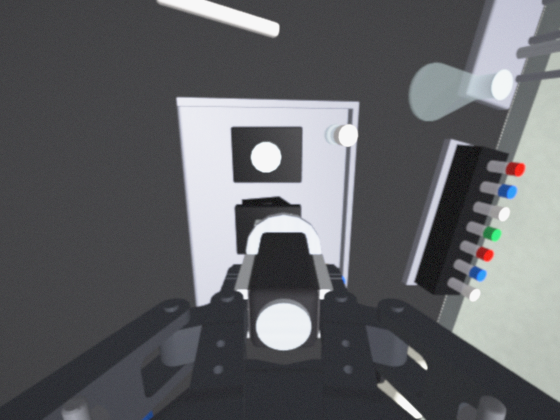

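```bash
python3 - <<'E'
from h import *
s=env.sense();p=env.snapshot("wrist")
img=p["img"]; g=cv2.cvtColor(img,cv2.COLOR_BGR2GRAY)[130:182,235:300]
_,b=cv2.threshold(g,120,255,cv2.THRESH_BINARY)
n,l,st,c=cv2.connectedComponentsWithStats(b)
for i in range(1,n): print(st[i],c[i]+[235,130])
w2=cv2.imread("pics/w2.png");z=cv2.resize(w2[110:290,215:345],None,fx=4,fy=4,interpolation=2);cv2.imwrite("pics/w2z.png",z)
o1,d1=ray(p,156.4,265.7,s)
s2=dict(ee_pos=np.array([.5501,-.0395,.3294]),tcp_rot=R.from_matrix([[0.976,-0.216,0.001],[-0.216,-0.976,0.0],[0.001,-0.001,-1.0]]).as_quat())
o2,d2=ray(p,140,244.3,s2)
A=np.c_[d1,-d2];t=np.linalg.lstsq(A,o2-o1,rcond=None)[0];print(o1+t[0]*d1,o2+t[1]*d2)
E
```

```text
[ 60   0   5  52 152] [298.00657895 156.74342105]
[ 11  10  31  32 775] [260.96516129 155.43741935]
[ 0 51 19  1 19] [244. 181.]
[20 51  1  1  1] [255. 181.]
[24 51  1  1  1] [259. 181.]
[29 51  1  1  1] [264. 181.]
[0.51433583 0.01932729 0.08812627] [0.51437189 0.02013592 0.08809744]
```

View pics/w2z.png

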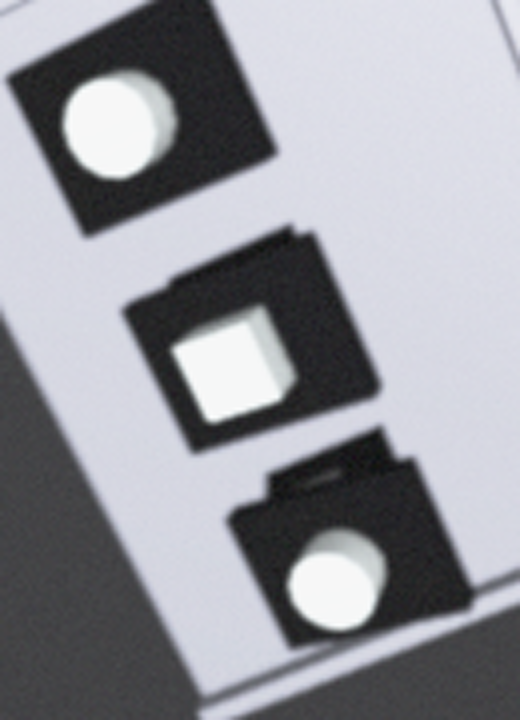

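```bash
python3 - <<'E'
from h import *
for k in range(2):
    s=env.sense();p=env.snapshot("wrist")
    print(s["t"],s["ee_pos"].round(4),s["qd"].round(3))
    img=p["img"]; cv2.imwrite(f"pics/w8.png",img)
    g=cv2.cvtColor(img,cv2.COLOR_BGR2GRAY)[130:182,235:295]
    _,b=cv2.threshold(g,140,255,cv2.THRESH_BINARY)
    n,l,st,c=cv2.connectedComponentsWithStats(b)
    for i in range(1,n): 
        if st[i][4]>300: print(st[i],c[i]+[235,130],atz(p,*(c[i]+[235,130])[::-1],.083,s))
s2=dict(ee_pos=np.array([.5501,-.0395,.3294]),tcp_rot=R.from_matrix([[0.976,-0.216,0.001],[-0.216,-0.976,0.0],[0.001,-0.001,-1.0]]).as_quat())
for u,v in((110,128),(332,589)): print("w2 top faces",atz(p,110+v/4,215+u/4,.083,s2))
E
```

```text
11.025 [ 0.4827 -0.0267  0.2516] [-0.001 -0.     0.01   0.006 -0.006 -0.007]
[ 11  11  31  31 757] [261.12153236 155.77014531] [0.51087834 0.01899242 0.083     ]
11.075 [ 0.4825 -0.0267  0.2514] [-0.003 -0.001  0.011  0.003 -0.005 -0.006]
[ 11  11  31  31 754] [261.31564987 155.81167109] [0.51074743 0.01906615 0.083     ]
w2 top faces [0.51090128 0.0181271  0.083     ]
w2 top faces [ 0.54644704 -0.14975624  0.083     ]
```

View pics/w8.png

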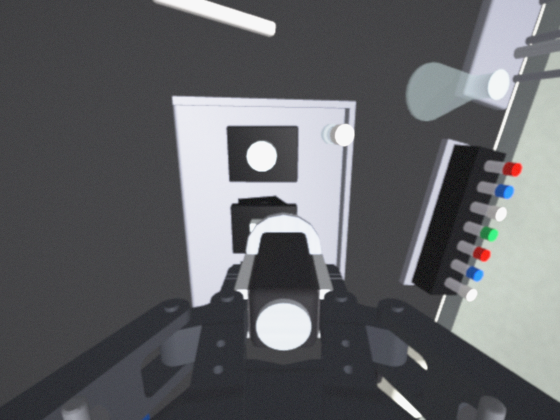

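```bash
cat >> h.py <<'E'
YAW=np.radians(11.96)
XT=np.array([np.cos(YAW),np.sin(YAW),0]);YT=np.array([-np.sin(YAW),np.cos(YAW),0]);Z=np.array([0,0,1.])
n=-np.sin(np.radians(20))*XT+np.cos(np.radians(20))*Z
XP=np.cross(YT,n)
PB=np.array([.5108,.0188,.083]);PA=np.array([.5464,-.1496,.083])
TIP=np.array([0,.001,.0676])
Mt=np.c_[XP,-YT,-n]
def plan(pad,h,dx=0,dy=0):
    s=env.sense();Rt=R.from_quat(s["tcp_rot"]).as_matrix()
    tgt=pad+n*h+XP*dx+YT*dy-Mt@TIP
    print("t",s["t"],"TCP",s["ee_pos"].round(4),"tgt",tgt.round(4),"tool shift mm",(Rt.T@(tgt-s["ee_pos"])*1000).round(1),"rot deg",np.degrees(R.from_matrix(Rt.T@Mt).as_rotvec()).round(2))
    tip=s["ee_pos"]+Rt@TIP; d=tip-pad
    print("tip rel pad x,y,n mm",(np.array([d@XP,d@YT,d@n])*1000).round(2),"axial force",(s["ft_force"]@n).round(2),"lat",(s["ft_force"]@XP).round(2),(s["ft_force"]@YT).round(2),"ang",np.degrees(np.arccos(min(1,-Rt[:,2]@n))).round(2))
E
python3 - <<'E'
from h import *
plan(PB,.012)
E
```

```text
t 11.125 TCP [ 0.4823 -0.0267  0.2513] tgt [0.484  0.0141 0.1578] tool shift mm [-22.4 -39.5  91.3] rot deg [-0.03  0.03  0.08]
tip rel pad x,y,n mm [ 22.49 -39.53 103.31] axial force -2.44 lat -0.83 0.53 ang 0.04
```

Request:
{"fn": "send_rows", "kwargs": {
  "gripper": [1, 1, 1, 1, 1, 1, 1, 1],
  "xyz": [
    [-11, -20, 10],
    [-11, -19.5, 10],
    [0, 0, 25],
    [0, 0, 25],
    [0, 0, 15],
    [0, 0, 6],
    [0, 0, 0],
    [0, 0, 0]
  ],
  "delta_rot": [
    [0, 0, 0],
    [0, 0, 0],
    [0, 0, 0],
    [0, 0, 0],
    [0, 0, 0],
    [0, 0, 0],
    [0, 0, 0],
    [0, 0, 0]
  ]
}}

```text
t: 12.12
ee_pos: [0.4839, 0.014, 0.1588]
tcp_rot: [0.979, 0.103, 0.173, -0.018]
ft_force: [0.1, 0.5, -2.1]
finger_gap: 0.297
```

```bash
cat > hov.py <<'E'
from h import *
def hov(tag,pad):
    plan(pad,.012)
    s=env.sense();Rt=R.from_quat(s["tcp_rot"]).as_matrix();tip=s["ee_pos"]+Rt@TIP
    for nm in("scene","top"):
        q=env.snapshot(nm);c=proj(q,pad);r0,c0=int(c[0])-35,int(c[1])-40
        raw=cv2.resize(q["img"][r0:r0+70,c0:c0+80],None,fx=8,fy=8,interpolation=2);z=raw.copy()
        for o,rad,col in((pad,.015,(0,255,0)),(tip,.007,(0,0,255)),(tip+Rt[:,2]*-.04,.022,(255,0,255))):
            for a in np.linspace(0,6.28,50):
                rr=proj(q,o+rad*(np.cos(a)*XP+np.sin(a)*YT));cv2.circle(z,(int((rr[1]-c0+.5)*8),int((rr[0]-r0+.5)*8)),1,col,-1)
        cv2.imwrite(f"pics/{tag}_{nm}.png",z)
    w=env.snapshot("wrist");cv2.imwrite(f"pics/{tag}_w.png",w["img"])
E
python3 -c "
from hov import *
hov('hb',PB)"
```

```text
t 12.125 TCP [0.4839 0.014  0.1588] tgt [0.484  0.0141 0.1578] tool shift mm [-0.2 -0.2  1. ] rot deg [-0.01 -0.04  0.05]
tip rel pad x,y,n mm [ 0.26 -0.14 12.96] axial force -2.05 lat -0.51 0.42 ang 0.04
```

View pics/hb_scene.png

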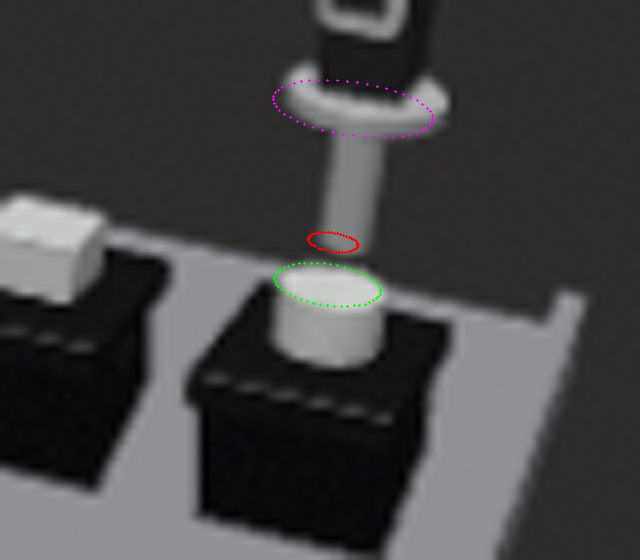

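View pics/hb_w.png

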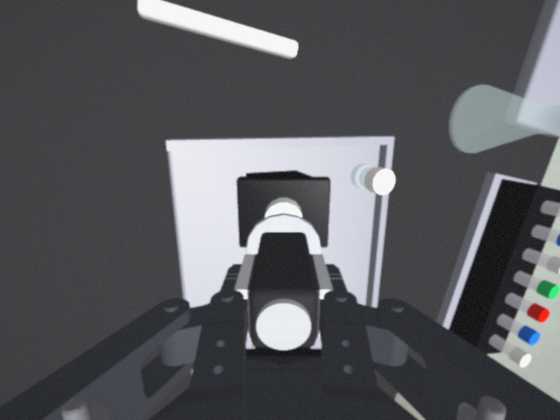

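View pics/hb_top.png

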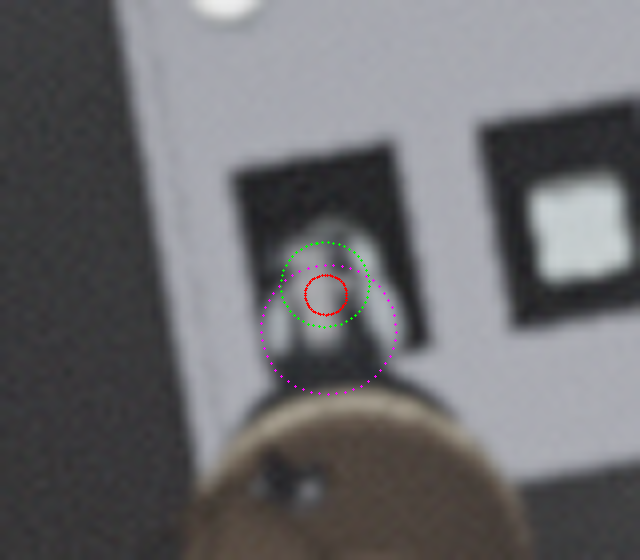

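```bash
python3 -c "
from hov import *
s=env.sense();p=env.snapshot('wrist');Rt=R.from_quat(s['tcp_rot']).as_matrix();tip=s['ee_pos']+Rt@TIP
r0,c0=160,220
z=cv2.resize(p['img'][r0:r0+200,c0:c0+130],None,fx=4,fy=4,interpolation=2)[:600]
for o,rad,col in((PB,.015,(0,255,0)),(tip-Rt[:,2]*.046,.022,(255,0,255)),(tip-Rt[:,2]*.113,.01,(0,0,255)),(tip-Rt[:,2]*.112,.001,(0,0,255))):
    for a in np.linspace(0,6.28,60):
        rr=proj(p,o+rad*(np.cos(a)*XP+np.sin(a)*YT),s);cv2.circle(z,(int((rr[1]-c0+.5)*4),int((rr[0]-r0+.5)*4)),1,col,-1)
cv2.imwrite('pics/hb_wz.png',z)
"
```

```text
(no output)
```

View pics/hb_wz.png

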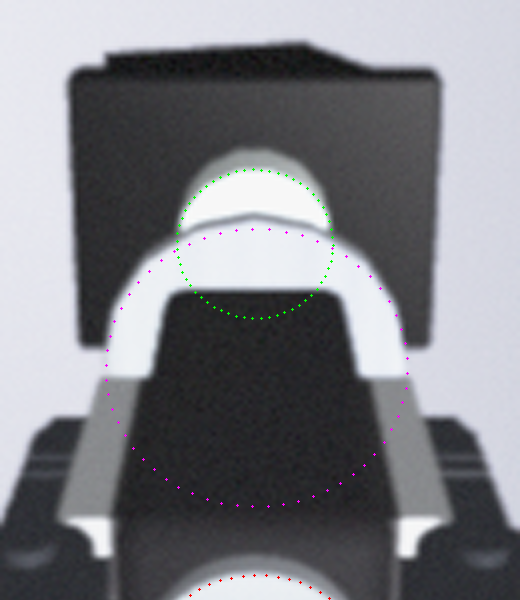

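Request:
{"fn": "send_rows", "kwargs": {
  "gripper": [1, 1, 1, 1],
  "xyz": [
    [0, 2.3, 0],
    [0, 0, 2],
    [0, 0, 0],
    [0, 0, 0]
  ],
  "delta_rot": [
    [-1.2, 0, 0],
    [0, 0, 0],
    [0, 0, 0],
    [0, 0, 0]
  ]
}}

```text
t: 12.82
ee_pos: [0.4848, 0.0118, 0.1564]
tcp_rot: [0.98, 0.101, 0.174, -0.008]
ft_force: [0.1, -0.1, -2.1]
finger_gap: 0.298
```

```bash
sed -i 's/^TIP=.*/TIP=np.array([0,-.0027,.0676])/' h.py; python3 -c "
from hov import *
hov('hb2',PB)
p=cv2.imread('pics/hb2_w.png');cv2.imwrite('pics/hb2_wz.png',cv2.resize(p[160:310,220:350],None,fx=4,fy=4,interpolation=2))"
```

```text
t 12.825 TCP [0.4848 0.0118 0.1564] tgt [0.4847 0.0105 0.1578] tool shift mm [ 0.2  1.3 -1.4] rot deg [1.17 0.   0.04]
tip rel pad x,y,n mm [-0.18 -0.12 10.5 ] axial force -1.97 lat -0.68 -0.11 ang 1.17
```

View pics/hb2_scene.png

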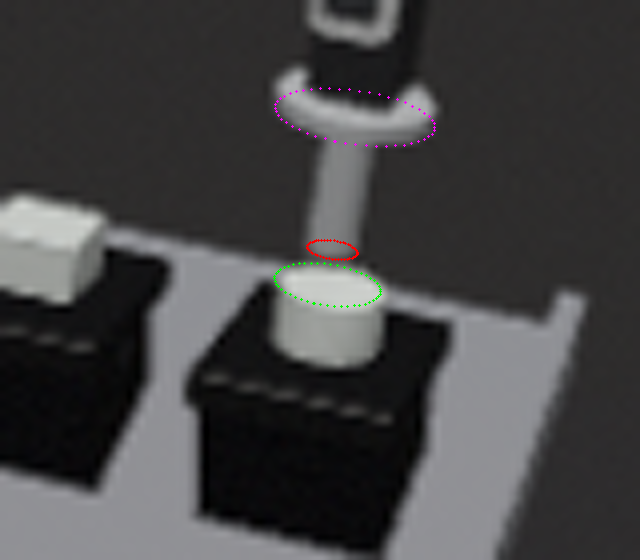

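View pics/hb2_wz.png

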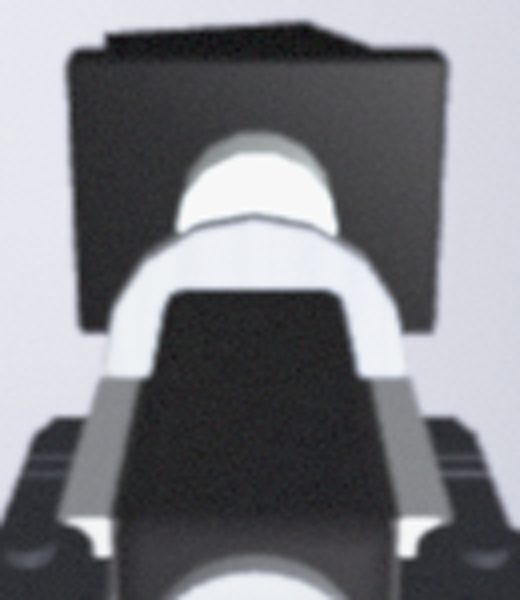

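Request:
{"fn": "send_rows", "kwargs": {
  "gripper": [1, 1, 1, 1, 1, 1],
  "xyz": [
    [0, 0, 3],
    [0, 0, 3],
    [0, 0, 1.5],
    [0, 0, 0.5],
    [0, 0, 0.5],
    [0, 0, 0]
  ],
  "delta_rot": [
    [0, 0, 0],
    [0, 0, 0],
    [0, 0, 0],
    [0, 0, 0],
    [0, 0, 0],
    [0, 0, 0]
  ]
}}

```text
t: 13.72
ee_pos: [0.4877, 0.0123, 0.1484]
tcp_rot: [0.98, 0.101, 0.174, -0.008]
ft_force: [0.0, -0.6, -1.9]
finger_gap: 0.296
```

```bash
python3 -c "
from hov import *
plan(PB,0)"
```

```text
t 13.725 TCP [0.4877 0.0123 0.1484] tgt [0.4887 0.0114 0.1465] tool shift mm [0.2 1.1 2.1] rot deg [ 1.18 -0.    0.04]
tip rel pad x,y,n mm [-0.17 -0.3   2.01] axial force -1.72 lat -0.75 -0.57 ang 1.18
```

Request:
{"fn": "send_rows", "kwargs": {
  "gripper": [1, 1, 1, 1],
  "xyz": [
    [0, 0, 0.6],
    [0, 0, 0.6],
    [0, 0, 0.6],
    [0, 0, 0]
  ],
  "delta_rot": [
    [0, 0, 0],
    [0, 0, 0],
    [0, 0, 0],
    [0, 0, 0]
  ]
}}

```text
t: 14.22
ee_pos: [0.4883, 0.0123, 0.1467]
tcp_rot: [0.98, 0.101, 0.174, -0.008]
ft_force: [0.3, 0.8, -1.6]
finger_gap: 0.295
```

Request:
{"fn": "send_rows", "kwargs": {
  "gripper": [1, 1, 1],
  "xyz": [
    [0, 0, 0.5],
    [0, 0, 0.5],
    [0, 0, 0]
  ],
  "delta_rot": [
    [0, 0, 0],
    [0, 0, 0],
    [0, 0, 0]
  ]
}}

```text
t: 14.6
ee_pos: [0.4886, 0.0124, 0.1458]
tcp_rot: [0.98, 0.101, 0.174, -0.008]
ft_force: [-1.9, -0.7, 1.5]
finger_gap: 0.299
```

```bash
python3 -c "
from hov import *
plan(PB,0)"
```

```text
t 14.6 TCP [0.4886 0.0124 0.1458] tgt [0.4887 0.0114 0.1465] tool shift mm [ 0.2  1.  -0.7] rot deg [ 1.18 -0.    0.04]
tip rel pad x,y,n mm [-0.16 -0.38 -0.76] axial force 2.11 lat -1.31 -0.25 ang 1.18
```

Request:
{"fn": "send_rows", "kwargs": {
  "gripper": [1, 1, 1],
  "xyz": [
    [0, 0, 0.5],
    [0, 0, 0.5],
    [0, 0, 0]
  ],
  "delta_rot": [
    [0, 0, 0],
    [0, 0, 0],
    [0, 0, 0]
  ]
}}

```text
t: 14.98
ee_pos: [0.489, 0.0125, 0.1448]
tcp_rot: [0.98, 0.101, 0.174, -0.008]
ft_force: [-2.5, -0.7, 3.0]
finger_gap: 0.296
```

```bash
python3 -c "
from hov import *
plan(PB,0)"
```

```text
t 14.975 TCP [0.489  0.0125 0.1448] tgt [0.4887 0.0114 0.1465] tool shift mm [ 0.2  1.1 -1.7] rot deg [ 1.18 -0.01  0.04]
tip rel pad x,y,n mm [-0.15 -0.38 -1.77] axial force 3.74 lat -1.36 -0.22 ang 1.18
```

Request:
{"fn": "send_rows", "kwargs": {
  "gripper": [1, 1, 1, 1],
  "xyz": [
    [0, 0, 0.8],
    [0, 0, 0.8],
    [0, 0, 0.8],
    [0, 0, 0]
  ],
  "delta_rot": [
    [0, 0, 0],
    [0, 0, 0],
    [0, 0, 0],
    [0, 0, 0]
  ]
}}

```text
t: 15.48
ee_pos: [0.4898, 0.0126, 0.1427]
tcp_rot: [0.98, 0.101, 0.174, -0.008]
ft_force: [-4.8, -0.3, 8.1]
finger_gap: 0.299
```

```bash
python3 -c "
from hov import *
plan(PB,0)"
```

```text
t 15.475 TCP [0.4898 0.0126 0.1427] tgt [0.4887 0.0114 0.1465] tool shift mm [ 0.1  1.  -4. ] rot deg [ 1.18 -0.01  0.04]
tip rel pad x,y,n mm [-0.09 -0.44 -4.09] axial force 9.27 lat -1.66 0.65 ang 1.18
```

Request:
{"fn": "send_rows", "kwargs": {
  "gripper": [1, 1, 1, 1],
  "xyz": [
    [0, 0, 0.7],
    [0, 0, 0.7],
    [0, 0, 0],
    [0, 0, 0]
  ],
  "delta_rot": [
    [0, 0, 0],
    [0, 0, 0],
    [0, 0, 0],
    [0, 0, 0]
  ]
}}

```text
t: 15.98
ee_pos: [0.4902, 0.0126, 0.1414]
tcp_rot: [0.98, 0.101, 0.174, -0.008]
ft_force: [-7.2, -0.0, 12.5]
finger_gap: 0.295
```

```bash
python3 -c "
from hov import *
plan(PB,0)"
```

```text
t 15.975 TCP [0.4902 0.0126 0.1414] tgt [0.4887 0.0114 0.1465] tool shift mm [ 0.1  1.1 -5.3] rot deg [ 1.19 -0.02  0.05]
tip rel pad x,y,n mm [-0.1  -0.46 -5.41] axial force 14.18 lat -2.29 1.48 ang 1.19
```

Request:
{"fn": "send_rows", "kwargs": {
  "gripper": [1, 1, 1, 1, 1, 1, 1, 1],
  "xyz": [
    [0, 0, 0],
    [0, 0, 0],
    [0, 0, 0],
    [0, 0, 0],
    [0, 0, 0],
    [0, 0, 0],
    [0, 0, 0],
    [0, 0, 0]
  ],
  "delta_rot": [
    [0, 0, 0],
    [0, 0, 0],
    [0, 0, 0],
    [0, 0, 0],
    [0, 0, 0],
    [0, 0, 0],
    [0, 0, 0],
    [0, 0, 0]
  ]
}}

```text
t: 16.98
ee_pos: [0.4902, 0.0127, 0.1414]
tcp_rot: [0.98, 0.101, 0.174, -0.008]
ft_force: [-5.7, -0.8, 11.7]
finger_gap: 0.297
```

```bash
python3 -c "
from hov import *
hov('pb',PB)"
```

```text
t 16.975 TCP [0.4902 0.0127 0.1414] tgt [0.4847 0.0105 0.1578] tool shift mm [  0.1   1.3 -17.3] rot deg [ 1.18 -0.02  0.05]
tip rel pad x,y,n mm [-0.08 -0.43 -5.4 ] axial force 13.0 lat -1.39 0.4 ang 1.18
```

View pics/pb_scene.png

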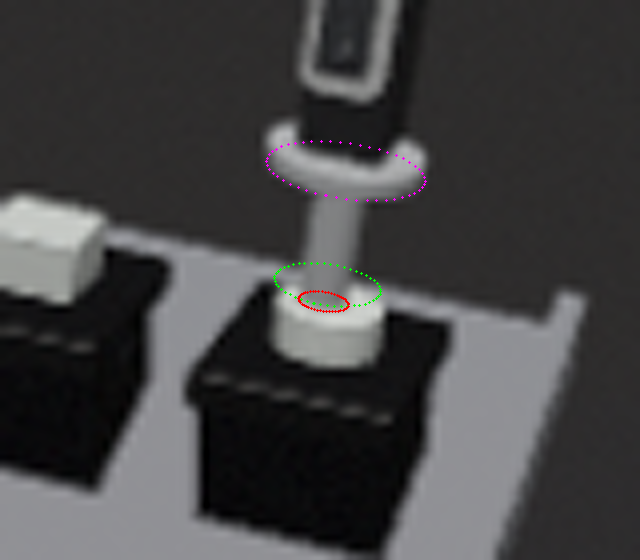

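The first pad was held at about 15 N with the nose on the middle (scene zoom: nose at x≈330, pad at 328). Now I'll lift straight off and go to pad A.

Request:
{"fn": "send_rows", "kwargs": {
  "gripper": [1, 1, 1, 1, 1, 1],
  "xyz": [
    [0, 0, -3],
    [0, 0, -6],
    [0, 0, -15],
    [0, 0, -25],
    [0, 0, -25],
    [0, 0, 0]
  ],
  "delta_rot": [
    [0, 0, 0],
    [0, 0, 0],
    [0, 0, 0],
    [0, 0, 0],
    [0, 0, 0],
    [0, 0, 0]
  ]
}}

```text
t: 17.88
ee_pos: [0.4657, 0.0087, 0.2123]
tcp_rot: [0.979, 0.101, 0.175, -0.007]
ft_force: [-0.7, 0.6, -2.8]
finger_gap: 0.295
```

```bash
python3 -c "
from hov import *
plan(PB,.06)
plan(PA,.06)"
```

```text
t 17.875 TCP [0.4657 0.0087 0.2123] tgt [0.4687 0.0071 0.2029] tool shift mm [-0.8  1.9  9.8] rot deg [ 1.25 -0.16  0.06]
tip rel pad x,y,n mm [ 0.95  0.66 69.71] axial force -2.45 lat -1.46 0.71 ang 1.26
t 17.875 TCP [0.4657 0.0087 0.2123] tgt [ 0.5043 -0.1613  0.2029] tool shift mm [ -1.  174.   13.5] rot deg [ 1.25 -0.16  0.06]
tip rel pad x,y,n mm [  1.01 172.79  69.69] axial force -2.45 lat -1.46 0.71 ang 1.26
```

Request:
{"fn": "send_rows", "kwargs": {
  "gripper": [1, 1, 1, 1, 1, 1, 1],
  "xyz": [
    [0, 42, 0],
    [0, 42, 0],
    [0, 42, 0],
    [0, 42, 0],
    [0, 42, 4],
    [0, 0, 0],
    [0, 0, 0]
  ],
  "delta_rot": [
    [0, 0, 0],
    [0, 0, 0],
    [0, 0, 0],
    [0, 0, 0],
    [0, 0, 0],
    [0, 0, 0],
    [0, 0, 0]
  ]
}}

```text
t: 18.75
ee_pos: [0.5082, -0.1963, 0.21]
tcp_rot: [0.98, 0.101, 0.173, -0.008]
ft_force: [0.4, 0.4, -2.6]
finger_gap: 0.295
```

```bash
python3 - <<'E'
from h import *
plan(PA,.06)
s=env.sense();p=env.snapshot("wrist");cv2.imwrite("pics/w9.png",p["img"])
pr=proj(p,PA,s);r0,c0=int(pr[0])-26,int(pr[1])-26;print(pr)
g=cv2.cvtColor(p["img"],cv2.COLOR_BGR2GRAY)[r0:r0+52,c0:c0+52]
_,b=cv2.threshold(g,140,255,cv2.THRESH_BINARY)
k,l,st,c=cv2.connectedComponentsWithStats(b)
for i in range(1,k):
    if st[i][4]>200: print(st[i],c[i]+[c0,r0],atz(p,*(c[i]+[c0,r0])[::-1],.083,s))
E
```

```text
t 18.75 TCP [ 0.5082 -0.1963  0.21  ] tgt [ 0.5043 -0.1613  0.2029] tool shift mm [  0.8 -35.3   7.2] rot deg [ 1.13  0.08 -0.02]
tip rel pad x,y,n mm [ -0.87 -36.44  67.83] axial force -2.62 lat -0.49 0.3 ang 1.13
[158.39024628 284.67098909]
[ 10   9  34  35 941] [284.575983   157.83315622] [ 0.54620693 -0.1491285   0.083     ]
```

View pics/w9.png

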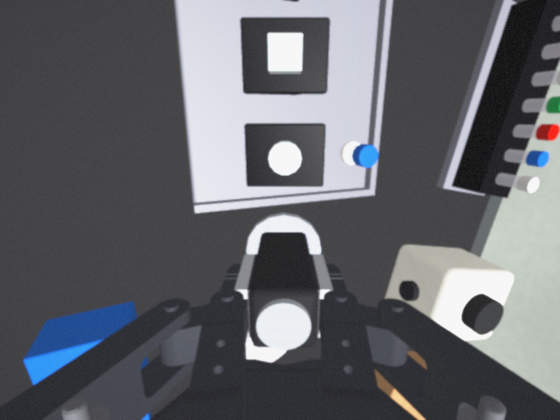

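Request:
{"fn": "send_rows", "kwargs": {
  "gripper": [1, 1, 1, 1, 1, 1, 1, 1],
  "xyz": [
    [0.8, -20, 4],
    [0, -17, 4],
    [0, 0, 18],
    [0, 0, 18],
    [0, 0, 9],
    [0, 0, 3],
    [0, 0, 0],
    [0, 0, 0]
  ],
  "delta_rot": [
    [0, 0, 0],
    [0, 0, 0],
    [0, 0, 0],
    [0, 0, 0],
    [0, 0, 0],
    [0, 0, 0],
    [0, 0, 0],
    [0, 0, 0]
  ]
}}

```text
t: 19.8
ee_pos: [0.5211, -0.1574, 0.1585]
tcp_rot: [0.979, 0.101, 0.174, -0.008]
ft_force: [0.4, -0.1, -1.5]
finger_gap: 0.298
```

```bash
sed -i 's/-.1496,.083/-.1494,.083/' h.py; python3 -c "
from hov import *
hov('ha',PA)
p=cv2.imread('pics/ha_w.png');cv2.imwrite('pics/ha_wz.png',cv2.resize(p[160:310,220:350],None,fx=4,fy=4,interpolation=2))"
```

```text
t 19.8 TCP [ 0.5211 -0.1574  0.1585] tgt [ 0.5203 -0.1577  0.1578] tool shift mm [-1.   0.1  0.4] rot deg [ 1.21 -0.03  0.05]
tip rel pad x,y,n mm [ 1.06 -1.35 12.38] axial force -1.57 lat -0.2 -0.21 ang 1.21
```

View pics/ha_scene.png

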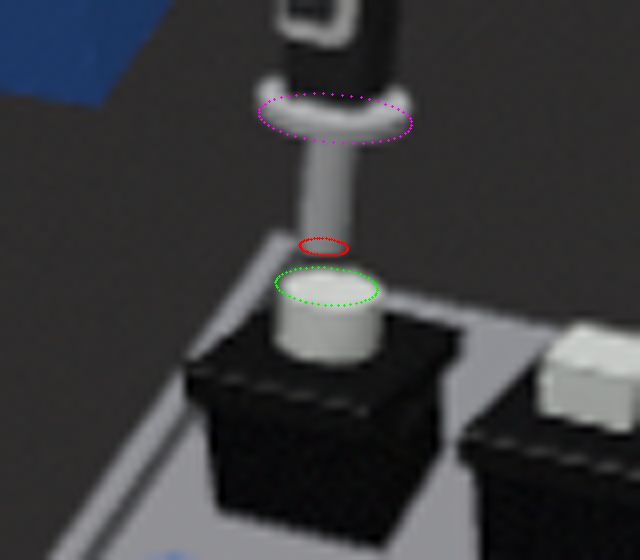

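View pics/ha_wz.png

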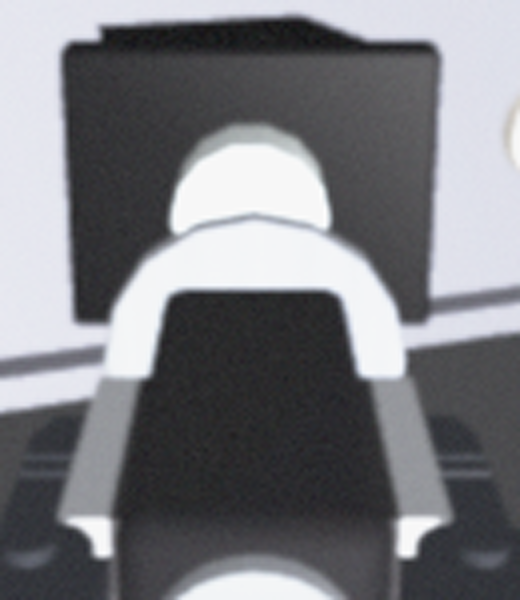

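Request:
{"fn": "send_rows", "kwargs": {
  "gripper": [1, 1, 1, 1, 1, 1, 1, 1],
  "xyz": [
    [-1, -1.3, 0],
    [0, 0, 3],
    [0, 0, 3],
    [0, 0, 2.5],
    [0, 0, 1],
    [0, 0, 0.5],
    [0, 0, 0],
    [0, 0, 0]
  ],
  "delta_rot": [
    [0, 0, 0],
    [0, 0, 0],
    [0, 0, 0],
    [0, 0, 0],
    [0, 0, 0],
    [0, 0, 0],
    [0, 0, 0],
    [0, 0, 0]
  ]
}}

```text
t: 20.95
ee_pos: [0.5232, -0.1558, 0.1484]
tcp_rot: [0.98, 0.101, 0.174, -0.008]
ft_force: [-0.9, 0.1, -2.4]
finger_gap: 0.293
```

```bash
python3 -c "
from hov import *
plan(PA,0)"
```

```text
t 20.95 TCP [ 0.5232 -0.1558  0.1484] tgt [ 0.5243 -0.1568  0.1465] tool shift mm [0.2 1.2 2.1] rot deg [ 1.19 -0.01  0.04]
tip rel pad x,y,n mm [-0.16 -0.15  2.  ] axial force -2.0 lat -1.65 0.33 ang 1.19
```

Request:
{"fn": "send_rows", "kwargs": {
  "gripper": [1, 1, 1, 1],
  "xyz": [
    [0, 0, 0.6],
    [0, 0, 0.6],
    [0, 0, 0.5],
    [0, 0, 0]
  ],
  "delta_rot": [
    [0, 0, 0],
    [0, 0, 0],
    [0, 0, 0],
    [0, 0, 0]
  ]
}}

```text
t: 21.45
ee_pos: [0.5238, -0.1556, 0.1466]
tcp_rot: [0.98, 0.101, 0.174, -0.008]
ft_force: [0.5, -0.4, -1.9]
finger_gap: 0.295
```

Request:
{"fn": "send_rows", "kwargs": {
  "gripper": [1, 1, 1],
  "xyz": [
    [0, 0, 0.5],
    [0, 0, 0.5],
    [0, 0, 0]
  ],
  "delta_rot": [
    [0, 0, 0],
    [0, 0, 0],
    [0, 0, 0]
  ]
}}

```text
t: 21.82
ee_pos: [0.5242, -0.1556, 0.1458]
tcp_rot: [0.98, 0.101, 0.174, -0.008]
ft_force: [-2.1, 0.2, 0.8]
finger_gap: 0.293
```

```bash
python3 -c "
from hov import *
plan(PA,0)"
```

```text
t 21.825 TCP [ 0.5242 -0.1556  0.1458] tgt [ 0.5243 -0.1568  0.1465] tool shift mm [ 0.2  1.2 -0.6] rot deg [ 1.19 -0.01  0.04]
tip rel pad x,y,n mm [-0.16 -0.21 -0.71] axial force 1.42 lat -1.66 0.67 ang 1.19
```

Request:
{"fn": "send_rows", "kwargs": {
  "gripper": [1, 1, 1],
  "xyz": [
    [0, 0, 0.5],
    [0, 0, 0.5],
    [0, 0, 0]
  ],
  "delta_rot": [
    [0, 0, 0],
    [0, 0, 0],
    [0, 0, 0]
  ]
}}

```text
t: 22.2
ee_pos: [0.5245, -0.1556, 0.1449]
tcp_rot: [0.98, 0.101, 0.174, -0.008]
ft_force: [-1.7, -0.5, 2.1]
finger_gap: 0.294
```

```bash
python3 -c "
from hov import *
plan(PA,0)"
```

```text
t 22.2 TCP [ 0.5245 -0.1556  0.1449] tgt [ 0.5243 -0.1568  0.1465] tool shift mm [ 0.2  1.2 -1.7] rot deg [ 1.19 -0.    0.04]
tip rel pad x,y,n mm [-0.16 -0.21 -1.75] axial force 2.59 lat -0.95 -0.14 ang 1.19
```

Request:
{"fn": "send_rows", "kwargs": {
  "gripper": [1, 1, 1, 1],
  "xyz": [
    [0, 0, 0.7],
    [0, 0, 0.7],
    [0, 0, 0.7],
    [0, 0, 0]
  ],
  "delta_rot": [
    [0, 0, 0],
    [0, 0, 0],
    [0, 0, 0],
    [0, 0, 0]
  ]
}}

```text
t: 22.7
ee_pos: [0.5252, -0.1554, 0.1428]
tcp_rot: [0.98, 0.101, 0.174, -0.008]
ft_force: [-3.2, 0.4, 4.2]
finger_gap: 0.298
```

```bash
python3 -c "
from hov import *
plan(PA,0)"
```

```text
t 22.7 TCP [ 0.5252 -0.1554  0.1428] tgt [ 0.5243 -0.1568  0.1465] tool shift mm [ 0.2  1.3 -3.8] rot deg [ 1.18 -0.    0.04]
tip rel pad x,y,n mm [-0.19 -0.22 -3.91] axial force 4.94 lat -1.4 1.01 ang 1.18
```

Request:
{"fn": "send_rows", "kwargs": {
  "gripper": [1, 1, 1, 1, 1],
  "xyz": [
    [0, 0, 0.8],
    [0, 0, 0.8],
    [0, 0, 0.8],
    [0, 0, 0.6],
    [0, 0, 0]
  ],
  "delta_rot": [
    [0, 0, 0],
    [0, 0, 0],
    [0, 0, 0],
    [0, 0, 0],
    [0, 0, 0]
  ]
}}

```text
t: 23.32
ee_pos: [0.5262, -0.1553, 0.1401]
tcp_rot: [0.98, 0.101, 0.174, -0.008]
ft_force: [-4.3, 0.4, 6.7]
finger_gap: 0.292
```

```bash
python3 -c "
from hov import *
plan(PA,0)"
```

```text
t 23.325 TCP [ 0.5262 -0.1553  0.1401] tgt [ 0.5243 -0.1568  0.1465] tool shift mm [ 0.2  1.3 -6.7] rot deg [ 1.18 -0.    0.05]
tip rel pad x,y,n mm [-0.19 -0.25 -6.81] axial force 7.66 lat -1.58 1.24 ang 1.18
```

Request:
{"fn": "send_rows", "kwargs": {
  "gripper": [1, 1, 1, 1, 1, 1],
  "xyz": [
    [0, 0, 0.6],
    [0, 0, 0.6],
    [0, 0, 0.6],
    [0, 0, 0.6],
    [0, 0, 0.4],
    [0, 0, 0]
  ],
  "delta_rot": [
    [0, 0, 0],
    [0, 0, 0],
    [0, 0, 0],
    [0, 0, 0],
    [0, 0, 0],
    [0, 0, 0]
  ]
}}

```text
t: 24.08
ee_pos: [0.5271, -0.1551, 0.1376]
tcp_rot: [0.98, 0.101, 0.174, -0.008]
ft_force: [-6.4, -0.0, 9.9]
finger_gap: 0.294
```

```bash
python3 -c "
from hov import *
plan(PA,0)"
```

```text
t 24.075 TCP [ 0.5271 -0.1551  0.1376] tgt [ 0.5243 -0.1568  0.1465] tool shift mm [ 0.1  1.3 -9.4] rot deg [ 1.18 -0.01  0.05]
tip rel pad x,y,n mm [-0.13 -0.32 -9.49] axial force 11.47 lat -2.49 1.32 ang 1.18
```

Request:
{"fn": "send_rows", "kwargs": {
  "gripper": [1, 1, 1, 1, 1, 1, 1],
  "xyz": [
    [0, 0, 0.4],
    [0, 0, 0.4],
    [0, 0, 0],
    [0, 0, 0],
    [0, 0, 0],
    [0, 0, 0],
    [0, 0, 0]
  ],
  "delta_rot": [
    [0, 0, 0],
    [0, 0, 0],
    [0, 0, 0],
    [0, 0, 0],
    [0, 0, 0],
    [0, 0, 0],
    [0, 0, 0]
  ]
}}

```text
t: 24.95
ee_pos: [0.5274, -0.1551, 0.1369]
tcp_rot: [0.98, 0.101, 0.174, -0.008]
ft_force: [-6.9, 0.3, 11.2]
finger_gap: 0.293
```

Request:
{"fn": "send_rows", "kwargs": {
  "gripper": [1, 1, 1, 1, 1],
  "xyz": [
    [0, 0, 0],
    [0, 0, 0],
    [0, 0, 0],
    [0, 0, 0],
    [0, 0, 0]
  ],
  "delta_rot": [
    [0, 0, 0],
    [0, 0, 0],
    [0, 0, 0],
    [0, 0, 0],
    [0, 0, 0]
  ]
}}

```text
t: 25.58
ee_pos: [0.5274, -0.1551, 0.1369]
tcp_rot: [0.98, 0.101, 0.174, -0.008]
ft_force: [-6.9, 0.1, 11.1]
finger_gap: 0.291
```

```bash
python3 -c "
from hov import *
hov('pa',PA)"
```

```text
t 25.575 TCP [ 0.5274 -0.1551  0.1369] tgt [ 0.5203 -0.1577  0.1578] tool shift mm [  0.1   1.5 -22.2] rot deg [ 1.19 -0.01  0.05]
tip rel pad x,y,n mm [ -0.12  -0.36 -10.24] axial force 12.72 lat -2.52 1.5 ang 1.19
```

View pics/pa_scene.png

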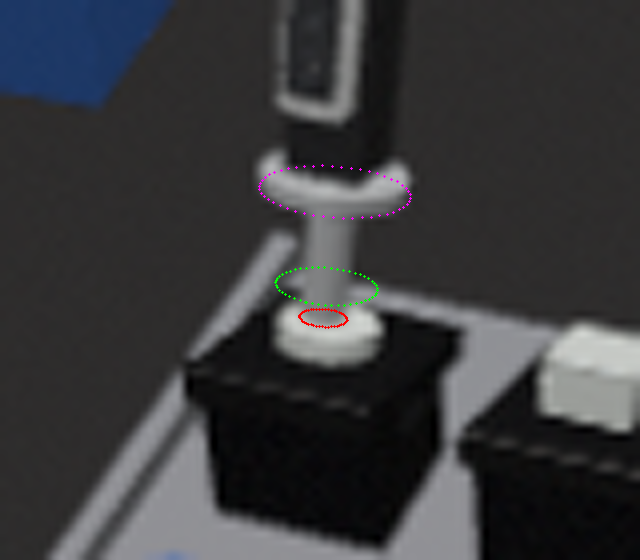

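Request:
{"fn": "send_rows", "kwargs": {
  "gripper": [1, 1, 1, 1, 1, 1, 1],
  "xyz": [
    [0, 0, -3],
    [0, 0, -7],
    [0, 0, -15],
    [0, 0, -25],
    [0, 0, -30],
    [0, 0, -30],
    [0, 0, 0]
  ],
  "delta_rot": [
    [0, 0, 0],
    [0, 0, 0],
    [0, 0, 0],
    [0, 0, 0],
    [0, 0, 0],
    [0, 0, 0],
    [0, 0, 0]
  ]
}}

```text
t: 26.6
ee_pos: [0.4905, -0.1614, 0.242]
tcp_rot: [0.979, 0.101, 0.175, -0.007]
ft_force: [0.0, -0.9, -3.0]
finger_gap: 0.294
```

Request:
{"fn": "send_rows", "kwargs": {
  "gripper": [1, 1, 1, 1, 1, 1, 1],
  "xyz": [
    [0, 0, 0],
    [0, 0, 0],
    [0, 0, 0],
    [0, 0, 0],
    [0, 0, 0],
    [0, 0, 0],
    [0, 0, 0]
  ],
  "delta_rot": [
    [1.2, 0, 0],
    [0, -10, 0],
    [0, -10, 0],
    [0, 0, 8.2],
    [0, 0, 8.2],
    [0, 0, 8.2],
    [0, 0, 0]
  ]
}}

```text
t: 27.48
ee_pos: [0.4901, -0.1589, 0.2381]
tcp_rot: [0.994, -0.108, 0.008, -0.006]
ft_force: [-0.3, 0.9, -2.2]
finger_gap: 0.296
```

```bash
cat > fork.py <<'E'
from h import *
s=env.sense();Rt=R.from_quat(s["tcp_rot"]).as_matrix()
yaw=np.radians(-12.6);G=np.array([[np.cos(yaw),np.sin(yaw),0],[np.sin(yaw),-np.cos(yaw),0],[0,0,-1]])
print(s["t"],s["ee_pos"].round(4),"rot",np.degrees(R.from_matrix(Rt.T@G).as_rotvec()).round(2),"shift",(Rt.T@(np.array([.4850,.3087,.0985])-s["ee_pos"])*1000).round(1),s["ft_force"].round(1),s["finger_gap"])
E
python3 fork.py;python3 -c "
from h import *
p=env.snapshot('scene');cv2.imwrite('pics/s10.png',p['img'])"
```

```text
27.475 [ 0.4901 -0.1589  0.2381] rot [-0.83 -0.86  0.22] shift [-107.3 -453.6  144.6] [-0.3  0.9 -2.2] 0.29569979347792685
```

View pics/s10.png

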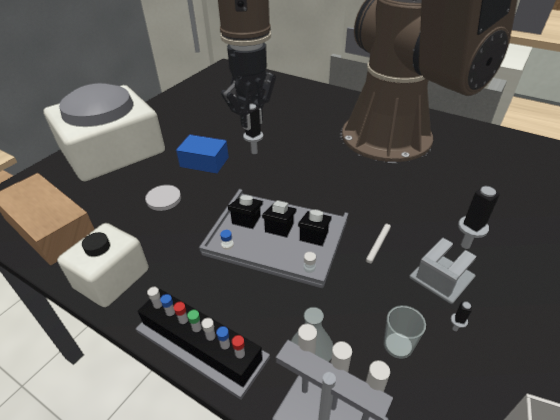

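Request:
{"fn": "send_rows", "kwargs": {
  "gripper": [1, 1, 1, 1, 1, 1, 1, 1],
  "xyz": [
    [-10, -41, -3],
    [-10, -41, -3],
    [-10, -41, -3],
    [-10, -41, -3],
    [-10, -41, -3],
    [-10, -41, 0],
    [-10, -41, 0],
    [-10, -41, 0]
  ],
  "delta_rot": [
    [0, 0, 0],
    [0, 0, 0],
    [0, 0, 0],
    [0, 0, 0],
    [0, 0, 0],
    [0, 0, 0],
    [0, 0, 0],
    [0, 0, 0]
  ]
}}

```text
t: 28.52
ee_pos: [0.4822, 0.1795, 0.257]
tcp_rot: [0.994, -0.106, 0.009, -0.006]
ft_force: [1.0, -0.4, -1.9]
finger_gap: 0.296
```

Request:
{"fn": "send_rows", "kwargs": {
  "gripper": [1, 1, 1, 1, 1, 1],
  "xyz": [
    [-9, -42, 0],
    [-9, -42, 0],
    [-9, -42, 0],
    [0, 0, 0],
    [0, 0, 0],
    [0, 0, 0]
  ],
  "delta_rot": [
    [0, 0, 0],
    [0, 0, 0],
    [0, 0, 0],
    [0, 0, 0],
    [0, 0, 0],
    [0, 0, 0]
  ]
}}

```text
t: 29.28
ee_pos: [0.4832, 0.306, 0.2584]
tcp_rot: [0.994, -0.108, 0.009, -0.005]
ft_force: [0.3, -0.5, -2.2]
finger_gap: 0.293
```

```bash
python3 fork.py
```

```text
29.275 [0.4832 0.306  0.2584] rot [-0.73 -0.97  0.17] shift [ -1.6  -0.9 159.9] [ 0.3 -0.5 -2.2] 0.29284926826277247
```

Request:
{"fn": "send_rows", "kwargs": {
  "gripper": [1, 1, 1, 1, 1, 1],
  "xyz": [
    [0, 0, 0],
    [0, 0, 30],
    [0, 0, 30],
    [0, 0, 15],
    [0, 0, 0],
    [0, 0, 0]
  ],
  "delta_rot": [
    [-0.7, -1, 0.2],
    [0, 0, 0],
    [0, 0, 0],
    [0, 0, 0],
    [0, 0, 0],
    [0, 0, 0]
  ]
}}

```text
t: 30.02
ee_pos: [0.4839, 0.3072, 0.1846]
tcp_rot: [0.994, -0.11, 0.001, -0.001]
ft_force: [-0.3, 0.9, -2.9]
finger_gap: 0.294
```

```bash
python3 fork.py; python3 - <<'E'
from h import *
s=env.sense();p=env.snapshot("scene")
q=cv2.resize(p["img"][170:310,400:540],None,fx=4,fy=4,interpolation=2);cv2.imwrite("pics/f1.png",q)
p=env.snapshot("wrist");cv2.imwrite("pics/f1w.png",p["img"])
E
```

```text
30.025 [0.4839 0.3072 0.1846] rot [-0.1  -0.05 -0.05] shift [ 0.7 -1.5 86.1] [-0.3  0.9 -2.9] 0.2942037949953643
```

View pics/f1.png

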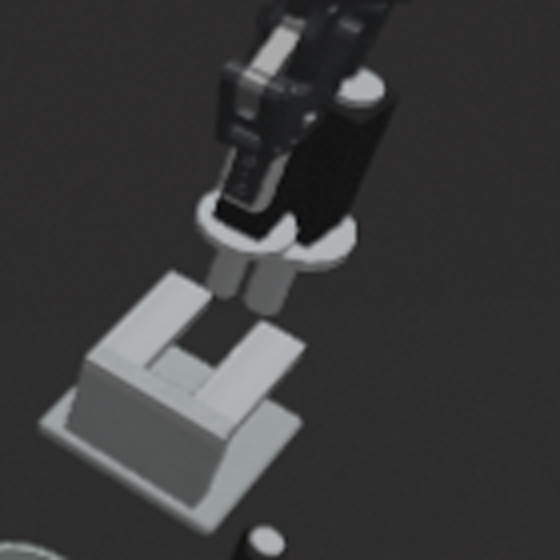

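View pics/f1w.png

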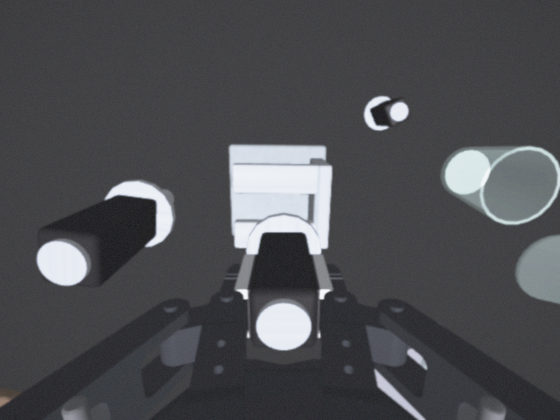

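Request:
{"fn": "send_rows", "kwargs": {
  "gripper": [1, 1, 1, 1, 1, 1, 1],
  "xyz": [
    [0.7, -1.5, 0],
    [0, 0, 20],
    [0, 0, 25],
    [0, 0, 22],
    [0, 0, 12],
    [0, 0, 5],
    [0, 0, 0]
  ],
  "delta_rot": [
    [0, 0, 0],
    [0, 0, 0],
    [0, 0, 0],
    [0, 0, 0],
    [0, 0, 0],
    [0, 0, 0],
    [0, 0, 0]
  ]
}}

```text
t: 31.0
ee_pos: [0.4845, 0.3086, 0.0999]
tcp_rot: [0.994, -0.11, 0.0, -0.001]
ft_force: [0.5, 0.2, -2.1]
finger_gap: 0.292
```

```bash
python3 fork.py; python3 - <<'E'
from h import *
s=env.sense();p=env.snapshot("scene")
q=cv2.resize(p["img"][170:310,400:540],None,fx=4,fy=4,interpolation=2);cv2.imwrite("pics/f2.png",q)
p=env.snapshot("wrist");cv2.imwrite("pics/f2w.png",p["img"])
E
```

```text
31.0 [0.4845 0.3086 0.0999] rot [-0.07 -0.01 -0.04] shift [ 0.5 -0.3  1.4] [ 0.5  0.2 -2.1] 0.2919019668615071
```

View pics/f2.png

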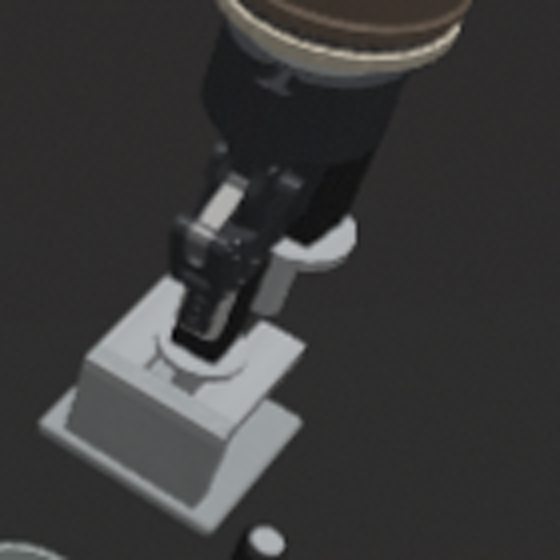

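View pics/f2w.png

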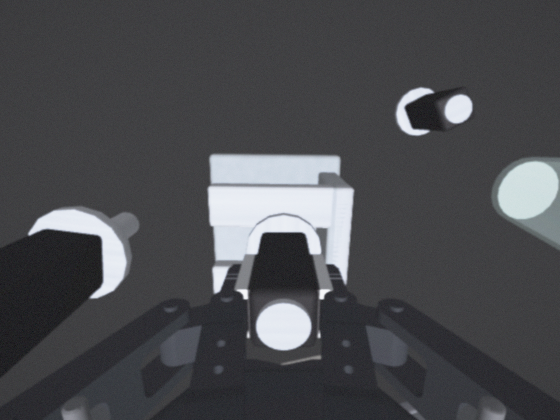

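Seated in the slot, with the collar about 2 mm above the prongs. I'll lower gently until the prongs carry the punch.

Request:
{"fn": "send_rows", "kwargs": {
  "gripper": [1, 1, 1, 1],
  "xyz": [
    [0, 0, 0.8],
    [0, 0, 0.8],
    [0, 0, 0.5],
    [0, 0, 0]
  ],
  "delta_rot": [
    [0, 0, 0],
    [0, 0, 0],
    [0, 0, 0],
    [0, 0, 0]
  ]
}}

```text
t: 31.6
ee_pos: [0.4843, 0.3084, 0.0976]
tcp_rot: [0.994, -0.11, 0.0, -0.001]
ft_force: [-0.6, -0.3, -0.2]
finger_gap: 0.297
```

Request:
{"fn": "send_rows", "kwargs": {
  "gripper": [0.2, 0.2, -1, -1, -1, -1, -1],
  "xyz": [
    [0, 0, 0],
    [0, 0, 0],
    [0, 0, 0],
    [0, 0, 0],
    [0, 0, 0],
    [0, 0, 0],
    [0, 0, 0]
  ],
  "delta_rot": [
    [0, 0, 0],
    [0, 0, 0],
    [0, 0, 0],
    [0, 0, 0],
    [0, 0, 0],
    [0, 0, 0],
    [0, 0, 0]
  ]
}}

```text
t: 32.48
ee_pos: [0.4843, 0.3084, 0.0975]
tcp_rot: [0.994, -0.11, 0.0, -0.0]
ft_force: [-0.5, 0.1, 0.2]
finger_gap: 1.002
```

```bash
python3 - <<'E'
from h import *
s=env.sense();p=env.snapshot("wrist");cv2.imwrite("pics/f3w.png",p["img"]);print(s["ft_force"],s["finger_gap"])
E
```

```text
[-0.54887328  0.1366376   0.22336173] 1.0018120909105972
```

View pics/f3w.png

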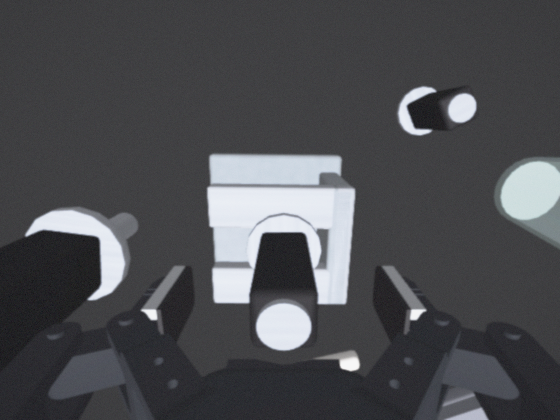

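Released. The punch stands free at (284,325) between the open fingers. I'll withdraw straight up.

Request:
{"fn": "send_rows", "kwargs": {
  "gripper": [-1, -1, -1, -1, -1, -1, -1],
  "xyz": [
    [0, 0, -15],
    [0, 0, -35],
    [0, 0, -45],
    [0, 0, -45],
    [0, 0, -45],
    [0, 0, 0],
    [0, 0, 0]
  ],
  "delta_rot": [
    [0, 0, 0],
    [0, 0, 0],
    [0, 0, 0],
    [0, 0, 0],
    [0, 0, 0],
    [0, 0, 0],
    [0, 0, 0]
  ]
}}

```text
t: 33.4
ee_pos: [0.484, 0.3081, 0.2829]
tcp_rot: [0.994, -0.11, 0.0, -0.001]
ft_force: [-0.3, 0.4, -1.3]
finger_gap: 0.999
```

```bash
python3 - <<'E'
from h import *
s=env.sense();p=env.snapshot("wrist");w=p["img"].copy();print(s["t"],s["ee_pos"],s["ft_force"])
for l,z in(("punch_grip",.109),("holder_rest",.07)):
    for d in env.spot_point(p,l): print(l,d["conf"],atz(p,*d["centre"],z,s).round(4))
p=env.snapshot("scene")
a=cv2.resize(p["img"][170:310,400:540],None,fx=4,fy=4,interpolation=2);b=cv2.resize(p["img"][170:310,200:360],None,fx=4,fy=4,interpolation=2)
cv2.imwrite("pics/e1.png",a);cv2.imwrite("pics/e2.png",b);cv2.imwrite("pics/e3.png",w);cv2.imwrite("pics/e4.png",p["img"])
E
```

```text
33.4 [0.4840169  0.30808703 0.28289299] [-0.25715718  0.42388613 -1.26069235]
punch_grip 0.95 [0.5743 0.3688 0.109 ]
punch_grip 0.93 [0.4874 0.3071 0.109 ]
punch_grip 0.88 [0.3542 0.3273 0.109 ]
holder_rest 0.95 [0.474 0.308 0.07 ]
```

View pics/e1.png

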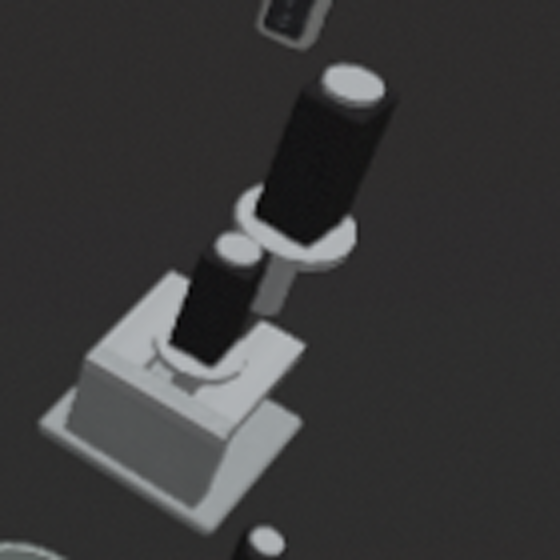

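View pics/e2.png

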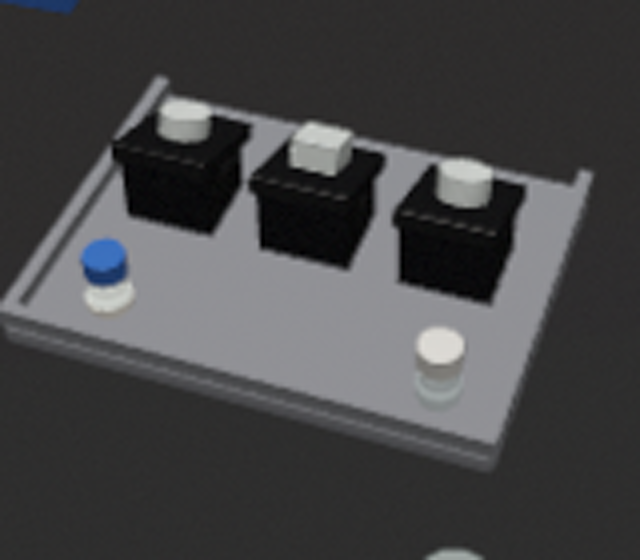

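View pics/e3.png

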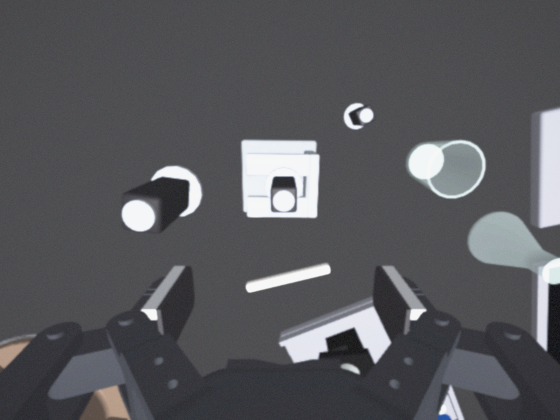

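```bash
python3 - <<'E'
from h import *
p=env.snapshot("scene")
a=cv2.imread("pics/scene0.png",0).astype(np.float32);b=cv2.cvtColor(p["img"],cv2.COLOR_BGR2GRAY).astype(np.float32)
for nm,P in(("A",PA),("B",PB),("C",(PA+PB)/2)):
    r,c=proj(p,P);r0,c0=int(r)-9,int(c)-7
    print(nm,"expected px per mm of sinking",(proj(p,P-n*.001)-proj(p,P)).round(3))
    # profile along rows averaged over central cols
    pa=a[r0:r0+24,c0+5:c0+10].mean(1);pb=b[r0:r0+24,c0+5:c0+10].mean(1)
    def cross(v,up):
        out=[]
        for i in range(len(v)-1):
            if (v[i]-110)*(v[i+1]-110)<0: out.append(round(float(r0+i+(110-v[i])/(v[i+1]-v[i])),2))
        return out
    print(cross(pa,1),cross(pb,1))
z=np.hstack([cv2.resize(x[180:230,225:335],None,fx=7,fy=7,interpolation=2) for x in(a,)]);z2=cv2.resize(b[180:230,225:335],None,fx=7,fy=7,interpolation=2)
cv2.imwrite("pics/cmp.png",np.vstack([z,z2])[:,:790])
E
```

```text
A expected px per mm of sinking [ 0.394 -0.028]
[192.98, 204.36] [194.07, 204.51]
B expected px per mm of sinking [ 0.406 -0.06 ]
[208.54, 220.82] [209.08, 221.09]
C expected px per mm of sinking [ 0.4   -0.043]
[200.24, 212.36] [200.23, 212.36][ WARN:0@0.946] global loadsave.cpp:1063 imwrite_ Unsupported depth image for selected encoder is fallbacked to CV_8U.
```

View pics/cmp.png

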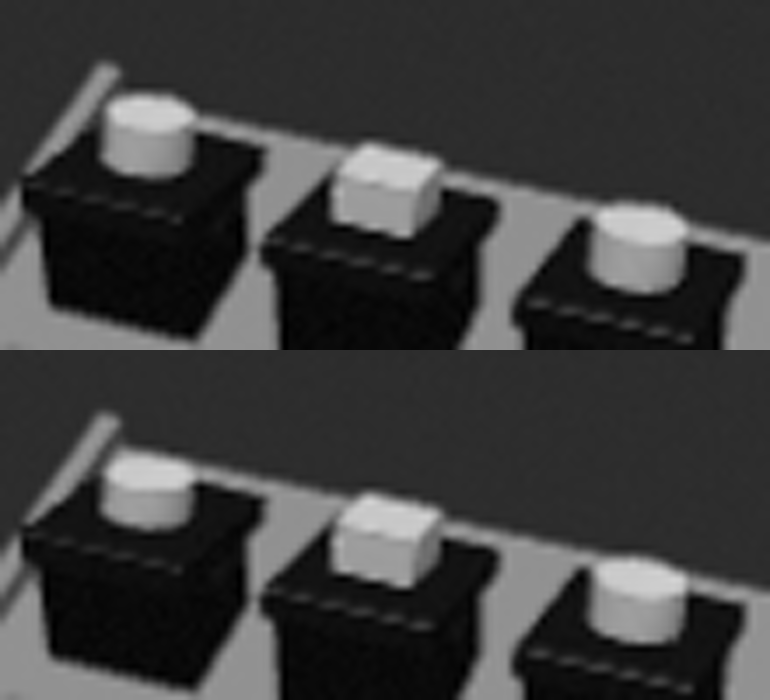

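```bash
python3 - <<'E'
from h import *
p=env.snapshot("scene")
a=cv2.imread("pics/scene0.png",0).astype(np.float32);b=cv2.cvtColor(p["img"],cv2.COLOR_BGR2GRAY).astype(np.float32)
for nm,P,k in(("A",PA,.394),("B",PB,.406)):
    r,c=proj(p,P)
    # area of pad silhouette lost / width -> rows ; intensity sum over the rear-edge zone
    for th in(80,95,110,125,140):
        o=[]
        for cc in range(int(c)-3,int(c)+4):
            x=[]
            for im in(a,b):
                v=im[int(r)-9:int(r)+3,cc];i=np.nonzero((v[:-1]<th)&(v[1:]>=th))[0]
                x.append(i[-1]+(th-v[i[-1]])/(v[i[-1]+1]-v[i[-1]]) if len(i) else np.nan)
            o.append((x[1]-x[0])/k)
        print(nm,th,np.round(o,2),np.nanmean(o).round(2))
E
```

```text
A 80 [1.08 1.61 2.44 2.71 2.98 3.51 3.8 ] 2.59
A 95 [0.94 1.57 2.56 2.82 3.16 3.32 3.59] 2.57
A 110 [1.04 1.59 2.68 2.91 3.13 3.27 3.55] 2.6
A 125 [1.26 1.71 2.76 2.92 3.11 3.27 3.57] 2.66
A 140 [1.65 1.93 2.86 2.95 3.11 3.28 3.59] 2.77
B 80 [0.65 1.27 1.27 1.02 0.9  1.11 1.87] 1.16
B 95 [0.73 1.38 1.41 1.06 1.11 1.34 1.84] 1.27
B 110 [0.81 1.47 1.51 1.11 1.13 1.32 1.81] 1.31
B 125 [0.78 1.45 1.5  1.09 1.1  1.31 1.79] 1.29
B 140 [0.73 1.43 1.49 1.06 1.05 1.26 1.73] 1.25
```

```bash
python3 -c "
from h import *
print(env.sense()['t'],env.sign_off())"
```

```text
the job is handed in; nothing more can be done
33.7 None
```

I marked both round pads with the middle-sized punch, hung it back in its fork, let go and handed the job in at 33.7 s. No verdict was reported.

- **First round pad (far left of the robot's view, pad B in my notes):** it was held at about 15–16 N for over a second. The nose was on the middle in the scene picture.
- **Second round pad (pad A):** it was held at about 15 N for over a second, also on the middle. It is softer, so it went in about 10 mm.
- **Left alone:** the square pad's edge did not move between the first and last scene pictures. I saw no bystander disturbed, but I did not measure their positions again.
- **Punch:** the last pictures show it upright with the collar on the prongs. It is about 10 mm along the slot from the holder's middle, against the 30 mm limit. The open gripper is clear above it.

**Least certain points:**
- **Sinking:** from picture edges, pad A was left sunk about 2.7 mm and pad B only about 1.25 mm (roughly ±0.2 mm). Pad B is therefore not far above the 1 mm limit.
- **Tip position and squareness:** the wrist and scene cameras disagreed by about 4 mm on where the punch tip was. I aligned the tip to the pad in the scene picture and added a 1.2° tilt correction, because the punch seemed to lean slightly in the grip. The pictures did not fully settle that lean. I estimate it stayed within about 0.04 rad, inside the 0.1 rad limit.

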